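# Load the lacquer-curing jigs and start the lamp from its guarded switch

## Task

Clear the orange sanding block off the jigs into its shallow green tray, then set every freshly lacquered wooden plate that is on the bench into the jig pocket of its own shape, lying flat in the pocket with the lacquer up, holding it by its bare edges only: the fingers must never touch the lacquer. When all are seated, lift the red sprung guard on the switch box, push the toggle beneath it fully over, away from the guard's grip, and let the guard drop shut again. Leave everything else on the bench where it is.

Things in the scene. Friction and masses are not known exactly. Their poses are not given: they have to be found in the camera images.
- disc: Round plate (sound-hole cover), 60 mm diameter, red-brown lacquer. Origin: centre of the underside, z up through the top. Bare pale wood 10 mm thick, topped by a 2 mm lacquered panel set 7 mm in from the outline (fingers must not touch it); 56 to 104 g. Grip its bare edges across its y through the origin. May be absent.
- wide: Rectangular plate (tail plate), 92 mm along its x by 54 mm along y, dark brown lacquer; either way round fits. Origin: centre of the underside, z up through the top. Bare pale wood 10 mm thick, topped by a 2 mm lacquered panel set 7 mm in from the outline (fingers must not touch it); 56 to 104 g. Grip its bare edges across its y through the origin. May be absent.
- bar: Long narrow rectangular plate (bridge blank), 120 mm along its x by 36 mm along y, very dark lacquer; either way round fits. Origin: centre of the underside, z up through the top. Bare pale wood 10 mm thick, topped by a 2 mm lacquered panel set 7 mm in from the outline (fingers must not touch it); 56 to 104 g. Grip its bare edges across its y through the origin. May be absent.
- tee: T-shaped plate (headstock plate), light brown lacquer: a stem 38 mm wide (y), x = -52 to +24 mm, and a crosshead 60 mm wide, x = +24 to +52 mm. Origin: centre of the underside, z up through the top. Bare pale wood 10 mm thick, topped by a 2 mm lacquered panel set 7 mm in from the outline (fingers must not touch it); 56 to 104 g. Grip its bare edges across its y through the origin. May be absent.
- disc_pocket (a point): Centre of the pocket floor of the round jig, 6 mm above the bench, z up; the plate's origin belongs here, its x along this x or at any other angle. Fixed white jig, 140 x 98 mm, blue locating blocks 7 mm high, black silhouette in the plate's shape, 2.5 mm clearance all round. No blocks within 25 degrees of +y and -y: room for fingers down to the base.
- wide_pocket (a point): Centre of the pocket floor of the wide rectangular jig, 6 mm above the bench, z up; the plate's origin belongs here, its x along this x (or reversed). Fixed white jig, 140 x 98 mm, blue locating blocks 7 mm high, black silhouette in the plate's shape, 2.5 mm clearance all round. No blocks for 27 mm either way along x from the centre on the +y and -y sides: room for fingers down to the base.
- bar_pocket (a point): Centre of the pocket floor of the long narrow jig, 6 mm above the bench, z up; the plate's origin belongs here, its x along this x (or reversed). Fixed white jig, 140 x 98 mm, blue locating blocks 7 mm high, black silhouette in the plate's shape, 2.5 mm clearance all round. No blocks for 36 mm either way along x from the centre on the +y and -y sides: room for fingers down to the base.
- tee_pocket (a point): Centre of the pocket floor of the T-shaped jig, 6 mm above the bench, z up; the plate's origin belongs here, its x along this x, crosshead towards +x. Fixed white jig, 140 x 98 mm, blue locating blocks 7 mm high, black silhouette in the plate's shape, 2.5 mm clearance all round. No blocks from x = -32 to +30 mm on the +y and -y sides: room for fingers down to the base.
- block: Sanding block, 120 mm long (x), 50 mm wide (y), 42 mm high, orange with a cork underside, about 150 g. Origin at the centre of its underside. It starts on top of the blue blocks of the wide rectangular jig, underside 13 mm above the bench.
- tray_in (a point): Centre of the inner floor of the fixed green tray for the sanding block, 5 mm above the bench; outside 160 mm (x) by 90 mm (y), walls 5 mm thick, rims 16 mm above the bench.
- switch_hinge (a point): Middle of the guard's hinge axis, on the top of the fixed grey switch box, 45 mm above the bench. Frame of the box: z up, y along the hinge axis, -x towards the guard's front and grip. The box reaches from x = -145 to +25 mm and y = -50 to +50 mm of this point.
- guard (a joint): Angle of the red guard, rad: 0 shut, grows as its front swings up; stop at 1.8. A cap 110 mm long (x), 70 mm wide, 62 mm high over the toggle, open below and at the hinge end, plates 4 mm. A spring and damper shut it slowly (about 2 N at the grip to lift it at 0.4 rad/s): let go upright (1.6), it takes some 12 s to close and stays clear of the toggle for about 5 s.
- guard_grip (a point): Centre of the guard's grip: a black disc 22 mm across and 16 mm wide, its axis along y, on a 10 mm stem 30 mm in front of the guard's front face; shut, it is 140 mm from the hinge along -x and 45 mm above it. Pinch it from above along y; it can turn between the fingers as the guard swings.
- toggle (a joint): Angle of the toggle in rad: 0 off (leaning to -x of the box, 0.45 rad from upright), 0.9 fully over (leaning to +x, towards the hinge). It stays where it is left; about 2 N at its tip moves it. Fully over means at least 0.75.
- toggle_tip (a point): Centre of the toggle's white 18 mm ball, 40 mm along the steel lever from its pivot; the pivot is 65 mm from the hinge point along the box's -x and 2 mm above the box top. The ball moves from 17 mm on the -x side of the pivot to 17 mm on the +x side.
- glue: White glue bottle, 52 mm diameter, 150 mm high. A bystander; origin at the centre of its underside.
- tin: Yellow tin, 66 mm diameter, 100 mm high. A bystander; origin at the centre of its underside.
- jar: Green glass jar, 72 mm diameter, 75 mm high. A bystander; origin at the centre of its underside.
- screwdriver: Yellow-handled screwdriver, 190 mm long, lying along its x. A bystander; origin at the centre of its underside.
- hammer: Wood-handled hammer, 260 mm long, lying along its x. A bystander; origin at the centre of its underside.
- plane: Wooden hand plane, 200 mm long (x), 58 mm wide, about 95 mm high. A bystander; origin at the centre of its underside.
- brush_pot: Green pot of brushes, 72 mm diameter, about 240 mm high with the brushes. A bystander; origin at the centre of its underside.

How it is judged:
By the outcome, as a careful person would: the job done as asked, in the order asked, and still so for the second after the job is handed in, with the robot touching nothing.
Of disc, wide, bar, tee only 3 to 4 are there at a start; the rules pass over those that are not, and their reading is None.
At some moment in a run one of disc, wide, bar, tee, block may be knocked a few centimetres aside while the robot is not near it.
It also fails if it takes over 210 s, if anything falls off the work surface, if the arm or the gripper's body presses on something with over 40 N, if the wrist force passes 120 N, or if a joint passes its speed limit or range.

## Robot

A 6-joint arm with a two-finger parallel gripper is mounted at the origin on the work surface. World frame = base frame: x ahead of the robot, y to its left, z up, the work surface at z = 0. Lengths are in mm, angles in rad, forces in N, time in s.
With the tool pointing down it reaches from about 275 to 750 mm from the base axis. Payload 10.2 kg.
Tool frame: the origin (TCP) lies at the very end of the fingers, on their centre line; the grasp point (between the pads) lies 19 mm behind it (ctrl.hold_point_z is the distance from the TCP to the grasp point, in mm); z points along the fingers, y is the direction in which the jaws open and shut (so a half turn about z gives the same grasp; the last joint's range is limited). The gripper opens to 85 mm and grips with 20 to 120 N. Pads are 22 mm wide; open, the fingers measure 114 mm over their backs; the gripper's body (76 mm by 85 mm) begins 54 mm behind the grasp point. The pads swing forward as they close: fully open they stand 13 mm farther back than shut.
Start: joints at [0.987, 0.313, 1.498, -0, 1.331, -0.223], TCP at [185.35, 491.199, 209.494] pointing down, gripper open.
Joint ranges: [-2.94, 2.94], [-0.97, 2.17], [0.19, 2.56], [-1.23, 4.37], [0.02, 3.11], [-2.88, 2.88]. Speed limits (rad/s): [2.39, 2.39, 3.01, 3.14, 3.14, 3.14].

## Interface

Orientations are given as a unit quaternion [w, x, y, z].
In Python, from rig import readout, cams, workorder, spotter, ctrl gives the robot as it stands.
- The arm moves only by the tool step_arm, never from a script. Its argument "plan" is text: rows parted by semicolons, each of 5 numbers parted by spaces: the shift along the tool's x, y, z in cm, then the turn about the tool's z in degrees, then the opening in per cent of the stroke, from 0 (shut) to 100 (fully open). In form: x y z twist gripper; .... A call has 1 to 10 rows; each row is the pose to reach, as a shift and turn from the pose commanded when the call began, along the tool's axes at that moment; what a row does not reach only later rows make up. A row lasts 1/10 s, in which the tool goes at most 50 mm and 8.59 degrees, less where a joint would pass 70% of its speed; a pose out of reach is approached as far as the arm can. A call with a gripper value outside its range is refused whole. The fingers move at their own pace and stop on an object; "grip_force" is the grip in N (left out, the last holds). Time passes only in rows, so rows that repeat a pose let the fingers close. It gives the time, the measured TCP pose, the force and the opening at its end, in the units of the state.
- readout.sense(): the state, without advancing time (a new reading comes with each control period).
- cams.capture(name): name is "side" or "top"; returns (picture, depth): 480x640x3 uint8, red, green, blue; 480x640 float32, mm along the optical axis (not along the pixel's ray), 0 where there is no reading.
- cams.camera_info(name): a dict with "vfov" (degrees; the focal length in pixels is half the picture's height over the tangent of half this angle, whatever the lens; pixels are square), "cx", "cy" (the principal point, pixels), "rvec" (rotation vector, rad) and "tvec" (3), from world to camera coordinates, as OpenCV has them. Camera axes: x right, y down, z forward; pixel columns grow to the right and rows downward; lengths in mm; the calibration is good to about 2 mm. A picture is of the moment at which its call begins. camera_info takes no time and is no camera call.
- workorder.finish_job(): hands the job in, once; it reports no verdict.
Trained networks look in the newest picture that a camera, given by its name, has taken for a name from the list of things; names that differ only in an ending like _2 or _b are one class to them, and where a whole thing is asked for, a point or a joint stands for the part that bears it (a point fixed in the world has none). Each returns a list of dicts, best first, with "conf" (0 to 1); they miss things now and then, are a little off and sometimes report something else, mostly with a low value. They report only what shows in the picture. A call takes as long as a camera call.
- spotter.regions_of(camera, target): "pixels" (480x640 bool, what is visible of it) and "extent" ([centre column, centre row, width, height] in pixels, round what is visible of it).
The state is a dict: "time_s": time; "joints": joint angles; "dq": joint speeds; "tau": joint torques, N m; "eef_pos": TCP position; "ee_rot": TCP orientation; "force": force on the tool from outside, world axes, zero at the start; "wrist_torque": the same for the moment, N m; "grip_width": opening from 0.0 (shut) to 1.0 (fully open).
Only numpy, scipy, OpenCV 4.12 (cv2) and the standard library are available. Lean on these libraries where they do the work, as an engineer would, in place of code of your own. Each camera call takes 0.05 s, during which the arm holds its last target. There are 200 camera calls.

## Working session

There is one attempt and no reset: what is moved stays moved. The work goes in short steps, Python scripts to look and compute and a tool call to move; the robot and the scene stay as the last step left them, time stands still between calls to the robot, and variables do not carry over. Pictures are saved under pics/ and viewed, about 12 in all and at most 16, crops included, and the job is handed in when it is done.

Besides the shell and the picture viewer there is one more tool, called in YAML: its name, and indented under it one key for each argument. step_arm: Moves the arm, as the interface text tells. Its arguments: {"type":"object","properties":{"plan":{"type":"string"},"grip_force":{"type":"number"}},"required":["plan"]}

```bash
mkdir -p pics; cat > h.py <<'E'
import numpy as np, cv2
from rig import readout,cams,workorder,spotter,ctrl
def snap(c,fn=None):
    p,d=cams.capture(c)
    if fn: cv2.imwrite('pics/'+fn,cv2.cvtColor(p,cv2.COLOR_RGB2BGR))
    return p,d
def K(c):
    i=cams.camera_info(c); f=240/np.tan(np.radians(i['vfov'])/2)
    R=cv2.Rodrigues(np.array(i['rvec'],float))[0]; return f,i['cx'],i['cy'],R,np.array(i['tvec'],float).ravel(),i
def cloud(c,d):
    f,cx,cy,R,t,_=K(c); v,u=np.mgrid[:480,:640]
    P=np.stack([(u-cx)/f*d,(v-cy)/f*d,d],-1)
    return (P-t)@R
def ray(c,u,v,z):
    f,cx,cy,R,t,_=K(c); r=np.array([(u-cx)/f,(v-cy)/f,1])@R; o=-R.T@t
    return o+r*(z-o[2])/r[2]
def proj(c,p):
    f,cx,cy,R,t,_=K(c); q=R@np.array(p,float)+t; return f*q[0]/q[2]+cx,f*q[1]/q[2]+cy
E
python3 - <<'E'
from h import *
for c in('top','side'):
    p,d=snap(c,c+'0.png'); print(cams.camera_info(c), (d==0).mean()); f,cx,cy,R,t,_=K(c); print(-R.T@t,R[2])
s=readout.sense();print(s)
E
```

```text
{'vfov': 44.925053899008255, 'cx': 318.3273122758002, 'cy': 240.62747210804594, 'rvec': array([ 2.17888321, -2.21156934,  0.03845294]), 'tvec': array([  40.13917188,  545.52604349, 1429.43508393])} 0.004065755208333333
[ 483.29112943   20.26942689 1452.07207499] [ 0.04354753  0.00814664 -0.99901814]
{'vfov': 42.51904484413076, 'cx': 323.35033691560864, 'cy': 236.58493049895887, 'rvec': array([ 0.08300178, -2.72735987,  1.4660317 ]), 'tvec': array([ 572.73065496,   62.78420947, 1708.19512969])} 0.004065755208333333
[ 463.43076913 1425.38958108 1001.69322927] [ 0.06414588 -0.83188012 -0.55123568]
{'time_s': 0.1, 'joints': array([ 9.86602183e-01,  3.13352058e-01,  1.49831372e+00, -1.24093029e-05,
        1.33101210e+00, -2.23395922e-01]), 'dq': array([ 0.00071225,  0.00014859, -0.00165375,  0.00064892, -0.00057883,
        0.00093705]), 'tau': array([ 3.45450688e-03, -4.12899184e+01, -2.60141140e+01, -7.58885903e-05,
        3.02742774e-03,  3.71442729e-05]), 'eef_pos': array([185.21300013, 490.98806134, 209.03164743]), 'ee_rot': array([-2.07655525e-04,  1.79420743e-01,  9.83772282e-01, -5.01338677e-04]), 'force': array([-0.48483021,  0.12478605, -0.77071551]), 'wrist_torque': array([-0.0422046 ,  0.01562257,  0.00711973]), 'grip_width': 0.9985988248843536}
```

View pics/top0.png

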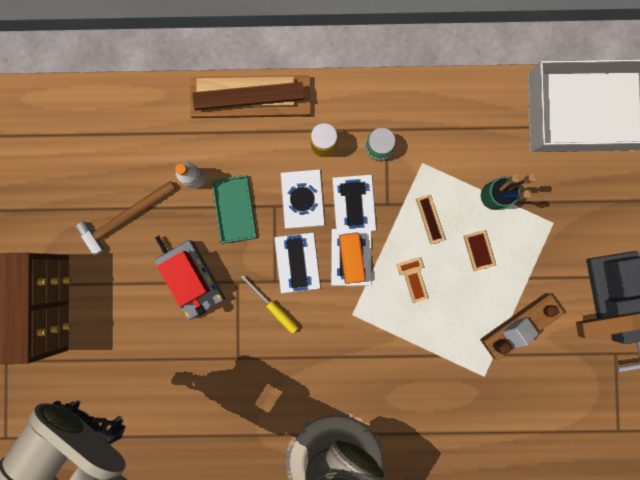

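View pics/side0.png

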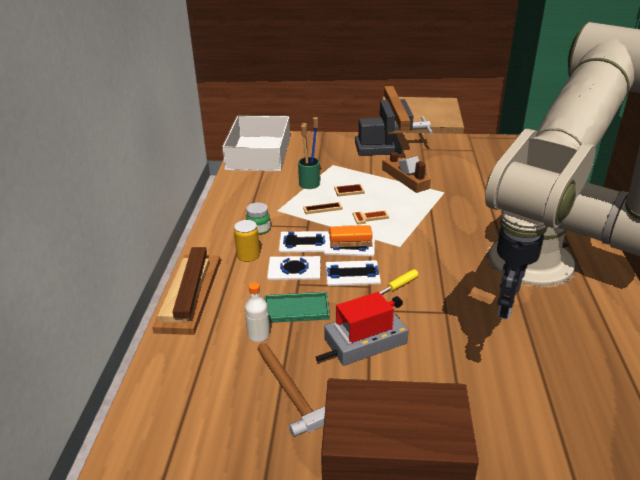

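```bash
cat >> h.py <<'E'
def rect(c,mask,z):
    pts=np.argwhere(mask)[:,::-1]
    h=cv2.convexHull(pts.astype(np.float32)).reshape(-1,2)
    W=np.array([ray(c,u,v,z)[:2] for u,v in h],np.float32)
    (x,y),(w,hh),a=cv2.minAreaRect(W)
    if w<hh: w,hh,a=hh,w,a+90
    return round(x,1),round(y,1),round(w,1),round(hh,1),round((a+90)%180-90,1)
E
python3 - <<'E'
from h import *
p,d=snap('top'); C=cloud('top',d); np.savez('t0.npz',p=p,d=d)
hsv=cv2.cvtColor(p,cv2.COLOR_RGB2HSV)
for n in('disc','wide','bar','tee','block','guard','screwdriver','toggle'):
    for r in spotter.regions_of('top',n)[:2]:
        m=r['pixels']; print(n,round(r['conf'],2),np.round(r['extent'],1),m.sum(),'z',np.round(np.percentile(C[m][:,2],[5,50,95]),1),rect('top',m,dict(block=55,guard=107).get(n,10)))
        if r['conf']>.5: np.save('m_%s.npy'%n,m)
H,S,V=[hsv[...,i] for i in range(3)]
def comp(mask,z,lo):
    n,l,st,_=cv2.connectedComponentsWithStats(mask.astype(np.uint8))
    for i in range(1,n):
        if st[i,4]>lo: print(st[i],rect('top',l==i,z))
sub=np.zeros(V.shape,bool); sub[160:320,150:376]=1
print('white');comp((S<40)&(V>180)&sub,6,300)
print('green');comp((H>60)&(H<95)&(S>100)&sub,16,300)
print('black silh');comp((V<45)&sub,6,60)
print('grey box');comp((C[...,2]>38)&(C[...,2]<52)&sub&(S<80),45,60)
print('blue');comp((H>100)&(H<125)&(S>90)&(V>50)&sub,13,8)
big=cv2.resize(p[165:325,150:420],None,fx=2.96,fy=2.96,interpolation=cv2.INTER_CUBIC)
cv2.imwrite('pics/crop1.png',big[...,::-1])
E
```

```text
disc 0.54 [296.1 264.8  45.9  59.3] 2199 z [ 1.3  6.6 13.3] (492.3, 84.8, 141.1, 99.6, 5.9)
wide 0.63 [183.3 283.9  46.   66.5] 1790 z [ 69.  106.1 111.3] (441.6, 359.2, 161.3, 86.5, 29.0)
bar 0.76 [430.6 219.4  28.1  47.2] 669 z [ 5.9 11.8 17.2] (596.8, -246.5, 117.9, 37.0, 17.1)
tee 0.82 [411.2 278.9  28.9  39.1] 776 z [ 4.2 11.2 17.1] (446.4, -201.1, 105.3, 62.0, 13.2)
tee 0.18 [188.6 276.6  65.2  88.1] 3277 z [ 20.   88.6 110.4] (474.5, 364.0, 227.2, 113.9, 29.9)
block 0.81 [350.6 258.6  26.7  49.4] 1045 z [48.3 54.9 60. ] (502.4, -47.7, 119.3, 52.7, 7.3)
screwdriver 0.61 [280.9 316.   33.   32.7] 378 z [14.1 23.3 29. ] (359.7, 124.7, 99.6, 26.1, 44.4)
toggle 0.52 [479.2 251.2  33.3  39.9] 850 z [ 5.1 11.8 17.4] (517.7, -366.2, 94.7, 57.8, 13.3)
white
[ 281  170   43   58 1461] (652.4, 71.6, 139.9, 97.6, 3.6)
[ 331  175   45  145 2257] (530.2, -54.2, 358.9, 109.3, -1.1)
[301 233  19  57 556] (496.7, 52.5, 139.0, 29.7, 6.5)
[275 236  19  57 595] (489.3, 120.2, 139.5, 31.4, 6.7)
green
[ 213  176   43   67 2203] (628.3, 241.0, 157.4, 87.6, 7.7)
black silh
[341 183  24  42 669] (638.
[... 746 characters left out ...]
)
[300 211   8   3  20] (617.8, 67.8, 17.4, 5.0, 89.1)
[363 217   4   6  20] (596.8, -83.4, 12.5, 7.4, -1.0)
[345 218   3   7  18] (593.8, -37.5, 14.9, 5.0, -1.0)
[349 224  14   4  38] (581.4, -60.8, 32.6, 6.8, -86.1)
[288 235  13   4  31] (556.6, 92.3, 30.2, 6.8, -83.7)
[302 239   4   8  23] (541.9, 68.9, 17.4, 7.4, -0.8)
[284 241   4   8  21] (537.9, 113.7, 18.0, 5.8, 10.6)
[337 240   2   5  10] (541.9, -15.5, 9.9, 2.5, -0.9)
[363 240   2   6  12] (539.7, -79.9, 12.4, 2.5, -1.0)
[337 269   3   6  18] (468.8, -15.6, 12.4, 4.9, -0.9)
[307 277   3   8  22] (447.7, 59.0, 17.3, 5.0, -0.8)
[289 279   3   8  21] (443.4, 103.6, 17.3, 5.0, -0.7)
[294 287  13   4  34] (428.6, 79.1, 30.3, 6.0, -84.5)
```

View pics/crop1.png

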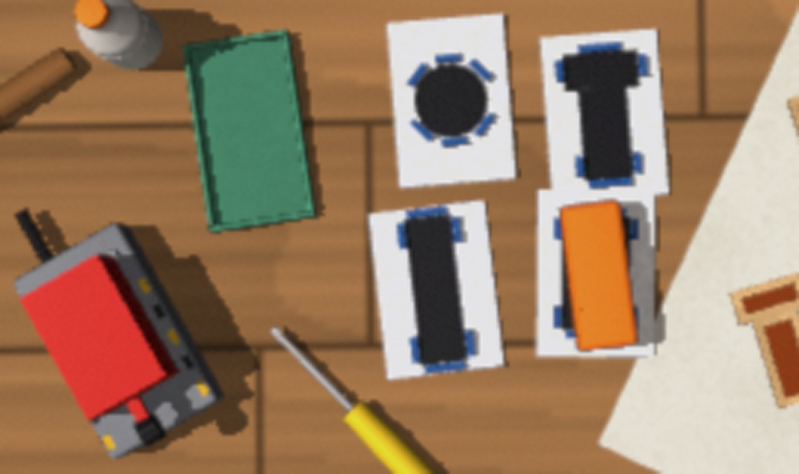

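```bash
cat >> h.py <<'E'
from scipy.spatial.transform import Rotation as Ro
def go(*tg):
    """targets (x,y,z,jaw direction deg): shifts in cm & twist from present pose"""
    s=readout.sense(); q=s['ee_rot']; R=Ro.from_quat([q[1],q[2],q[3],q[0]]).as_matrix(); p=s['eef_pos']
    jaw=np.degrees(np.arctan2(R[1,1],R[0,1])); print('t',round(s['time_s'],1),'tcp',np.round(p,1),'jaw',round(jaw,1),'grip',round(s['grip_width'],3),'F',np.round(s['force'],1),'j6',round(s['joints'][5],2))
    for x,y,z,a in tg:
        t=-(a-jaw); t=(t+90)%180-90
        print((x,y,z,a),np.round(R.T@(np.array([x,y,z])-p)/10,2),'twist',round(t,1))
E
python3 - <<'E'
from h import *
p,d=snap('top');C=cloud('top',d)
for n,z in(('glue',150),('brush_pot',100),('tin',100)):
    for r in spotter.regions_of('top',n)[:1]: m=r['pixels'];print(n,r['conf'],rect('top',m,z),np.round(r['extent']), np.median(C[m],0))
for w in((189,172),(180,168),(200.7,310)): print([np.round(ray('top',*w,z)) for z in(0,101,150)])
go((502,-48,120,97.3),(502,-48,30,97.3),(628,235,120,97.7),(628,235,22.5,97.7))
E
```

```text
glue 0.71 (694.4, 319.8, 71.5, 46.4, 55.4) [189. 175.  25.  28.] [701.15483535 330.76689153  99.84025756]
tin 0.87 (778.6, 14.5, 75.8, 61.1, -0.9) [325. 141.  28.  32.] [779.56884256  14.73665815  98.68174177]
[array([725., 356.,   0.]), array([708., 332., 101.]), array([700., 321., 150.])]
[array([735., 378.,   0.]), array([718., 353., 101.]), array([709., 341., 150.])]
[array([378., 328.,   0.]), array([385., 307., 101.]), array([389., 296., 150.])]
t 0.8 tcp [185.4 491.2 209.5] jaw 69.3 grip 0.999 F [0.5 0.3 1.2] j6 -0.22
(502, -48, 120, 97.3) [-48.66 -39.27   8.95] twist -28.0
(502, -48, 30, 97.3) [-48.66 -39.27  17.95] twist -28.0
(628, 235, 120, 97.7) [-50.46  -8.35   8.95] twist -28.4
(628, 235, 22.5, 97.7) [-50.46  -8.35  18.7 ] twist -28.4
```

step_arm:
  plan: "-48.7 -39.3 3 -28 100;-48.7 -39.3 3 -28 100;-48.7 -39.3 3 -28 100;-48.7 -39.3 3 -28 100;-48.7 -39.3 3 -28 100;-48.7 -39.3 3 -28 100;-48.7 -39.3 3 -28 100;-48.7 -39.3 3 -28 100;-48.7 -39.3 3 -28 100;-48.7 -39.3 3 -28 100"

```text
time_s: 1.75
eef_pos: [430.2, 74.0, 186.6]
ee_rot: [0.0, -0.064, 0.998, -0.0]
force: [0.5, 0.6, 0.5]
grip_width: 1.001
```

```bash
python3 -c "
from h import *
go((502.4,-47.7,100,97.3),(502.4,-47.7,30,97.3))"
```

```text
t 1.8 tcp [430.2  74.  186.6] jaw 97.3 grip 1.001 F [0.5 0.6 0.5] j6 -1.8
(502.4, -47.7, 100, 97.3) [ -5.61 -12.99   8.67] twist 0.0
(502.4, -47.7, 30, 97.3) [ -5.6  -12.99  15.67] twist 0.0
```

step_arm:
  plan: "-5.6 -13 8.7 0 100;-5.6 -13 8.7 0 100;-5.6 -13 8.7 0 100;-5.6 -13 8.7 0 100;-5.6 -13 11.7 0 100;-5.6 -13 13.7 0 100;-5.6 -13 15.7 0 100;-5.6 -13 15.7 0 100;-5.6 -13 15.7 0 100;-5.6 -13 15.7 0 100"

```text
time_s: 2.75
eef_pos: [502.3, -45.8, 30.8]
ee_rot: [0.001, -0.064, 0.998, -0.0]
force: [0.2, -0.2, 1.0]
grip_width: 0.998
```

step_arm:
  plan: "0 0 0 0 45;0 0 0 0 45;0 0 0 0 45;0 0 0 0 45;0 0 0 0 45;0 0 0 0 45;0 0 0 0 45;0 0 0 0 45"
  grip_force: 30

```text
time_s: 3.55
eef_pos: [503.2, -45.5, 31.8]
ee_rot: [0.002, -0.064, 0.998, -0.0]
force: [-1.9, 5.7, 19.2]
grip_width: 0.454
```

```bash
python3 -c "
from h import *
go((502.4,-47.7,100,97.3),(502.4,-47.7,30,97.3),(628,235,120,97.7),(628,235,22.5,97.7))"
```

```text
t 3.5 tcp [503.2 -45.5  31.8] jaw 97.3 grip 0.454 F [-1.9  5.7 19.2] j6 -2.02
(502.4, -47.7, 100, 97.3) [ 0.08 -0.21 -6.82] twist 0.0
(502.4, -47.7, 30, 97.3) [ 0.11 -0.2   0.18] twist 0.0
(628, 235, 120, 97.7) [-15.99  26.22  -8.78] twist -0.4
(628, 235, 22.5, 97.7) [-15.95  26.23   0.97] twist -0.4
```

```bash
python3 -c "
from h import *
a,_=snap('top');b,_=snap('side')
x=cv2.resize(a[165:325,250:450],(500,400));y=cv2.resize(b[190:310,260:420],(533,400))
cv2.imwrite('pics/c2.png',np.hstack([x,y])[...,::-1][:, :])
im=cv2.imread('pics/c2.png');cv2.imwrite('pics/c2.png',cv2.resize(im,(800,310)))
"
```

```text
(no output)
```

View pics/c2.png

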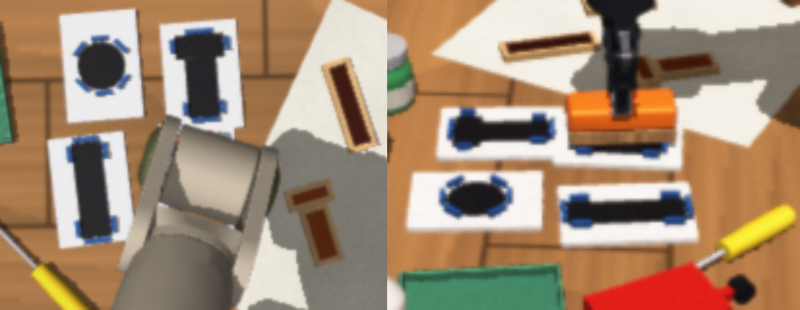

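step_arm:
  plan: "0 0 0 0 30;0 0 0 0 30;0 0 0 0 30;0 0 0 0 30;0 0 -0.5 0 30;0 0 -1 0 30;0 0 -2 0 30;0 0 -2 0 30"
  grip_force: 40

```text
time_s: 4.45
eef_pos: [502.2, -46.1, 50.6]
ee_rot: [0.001, -0.064, 0.998, -0.0]
force: [-1.3, -0.8, -0.1]
grip_width: 0.305
```

```bash
python3 -c "
from h import *
go((628,235,120,97.7))
b,_=snap('side')
y=cv2.resize(b[190:310,260:420],(533,400));cv2.imwrite('pics/c3.png',y[...,::-1])
"
```

```text
t 4.5 tcp [502.2 -46.1  50.6] jaw 97.3 grip 0.305 F [-1.3 -0.8 -0.1] j6 -2.02
(628, 235, 120, 97.7) [-16.07  26.27  -6.94] twist -0.4
```

View pics/c3.png

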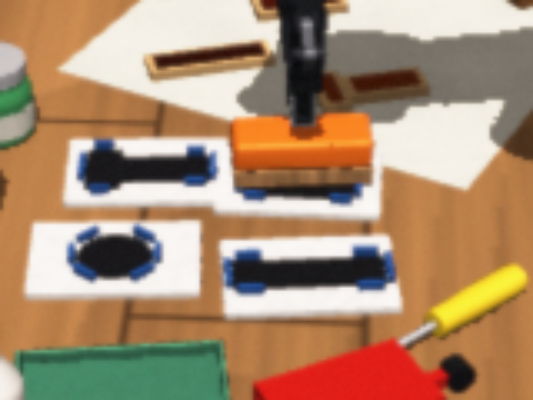

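```bash
python3 -c "
from h import *
p,d=snap('side');C=cloud('side',d)
r=spotter.regions_of('side','block')[0];m=r['pixels'];print(r['conf'],r['extent'])
Q=C[m]; hsv=cv2.cvtColor(p,cv2.COLOR_RGB2HSV)[m]
o=(hsv[:,1]>200)&(hsv[:,0]<15)
for z in range(5,65,5):
    k=(abs(Q[:,2]-z)<2.5)
    if k.sum()>5: print(z,k.sum(),o[k].mean().round(2),'y',np.percentile(Q[k,1],[2,50,98]).round(),'x',np.percentile(Q[k,0],[2,98]).round())
# column profile
u=int(r['extent'][0])+12
for v in range(205,260,2):
    if m[v,u]: print(v,C[v,u].round(),p[v,u])
"
```

```text
0.97 [348.9, 236.4, 47.9, 22.2]
10 8 0.0 y [-39. -30. -28.] x [444. 536.]
15 45 0.0 y [-40. -28. -22.] x [445. 552.]
20 63 0.0 y [-40. -28. -17.] x [441. 555.]
25 66 0.03 y [-40. -27. -15.] x [444. 553.]
30 58 0.41 y [-54. -27. -14.] x [447. 561.]
35 55 0.93 y [-36. -27. -17.] x [441. 551.]
40 71 0.93 y [-47. -26. -18.] x [442. 559.]
45 64 0.95 y [-50. -27. -19.] x [447. 560.]
50 116 0.64 y [-70. -31. -19.] x [441. 558.]
55 234 0.76 y [-67. -43. -21.] x [444. 556.]
60 45 0.84 y [-60. -40. -21.] x [449. 549.]
225 [473. -67.  56.] [248 128  35]
227 [473. -57.  56.] [250 134  34]
229 [473. -48.  55.] [250 133  35]
231 [472. -37.  55.] [250 135  33]
233 [472. -26.  55.] [248 151  48]
235 [472. -26.  48.] [216  94  25]
237 [472. -30.  39.] [204  88  25]
239 [472. -28.  34.] [183  81  26]
241 [472. -28.  27.] [161 111  69]
243 [471. -28.  20.] [146 102  65]
```

step_arm:
  plan: "0 -0.2 -3 0 100;0 -0.2 -3 0 100;0 -0.2 -3 0 100;0 -0.2 -3 0 100;0 -0.2 -1 0 100;0 -0.2 1 0 100;0 -0.2 2.5 0 100;0 -0.2 2.8 0 100;0 -0.2 2.8 0 100"

```text
time_s: 5.5
eef_pos: [501.4, -47.6, 20.9]
ee_rot: [-0.001, -0.064, 0.998, 0.0]
force: [0.2, -0.2, 0.5]
grip_width: 0.996
```

step_arm:
  plan: "0 0 0 0 58;0 0 0 0 58;0 0 0 0 58;0 0 0 0 58;0 0 0 0 58"
  grip_force: 40

```text
time_s: 6.0
eef_pos: [502.3, -47.9, 22.2]
ee_rot: [0.001, -0.064, 0.998, -0.0]
force: [-1.5, -0.8, 5.9]
grip_width: 0.582
```

step_arm:
  plan: "0 0 0 0 0;0 0 0 0 0;0 0 0 0 0;0 0 0 0 0"
  grip_force: 40

```text
time_s: 6.4
eef_pos: [502.3, -48.0, 22.4]
ee_rot: [0.001, -0.064, 0.998, -0.0]
force: [-1.1, -0.7, 10.0]
grip_width: 0.57
```

```bash
python3 -c "
from h import *
go((628,235,120,97.7))
b,_=snap('side')
y=cv2.resize(b[190:310,260:420],(533,400));cv2.imwrite('pics/c4.png',y[...,::-1])
"
```

```text
t 6.4 tcp [502.3 -48.   22.4] jaw 97.3 grip 0.57 F [-1.1 -0.7 10. ] j6 -2.03
(628, 235, 120, 97.7) [-16.09  26.45  -9.76] twist -0.4
```

View pics/c4.png

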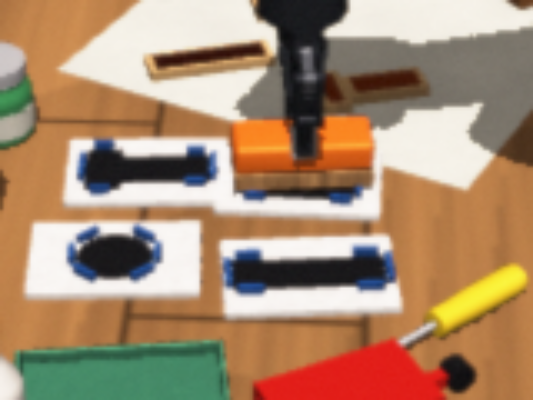

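```bash
python3 -c "
from h import *
p,d=snap('side');C=cloud('side',d)
for u in(349,351,353):
  for v in range(222,246,2): print(u,v,C[v,u].round(),p[v,u], ray('side',u,v,0).round()[:2])
print([proj('side',(502,-18,z)) for z in (22,26,30,34,38)])
"
```

```text
349 222 [502.  10. 113.] [23 23 25] [ 507. -171.]
349 224 [502.  16. 111.] [21 22 25] [ 507. -159.]
349 226 [502.  14. 103.] [28 29 31] [ 507. -148.]
349 228 [503. -12.  80.] [19 19 21] [ 506. -137.]
349 230 [502.  -6.  77.] [24 25 26] [ 506. -126.]
349 232 [502.  -5.  71.] [20 20 22] [ 505. -115.]
349 234 [502.  -9.  62.] [28 28 31] [ 505. -104.]
349 236 [502. -12.  53.] [49 47 46] [505. -93.]
349 238 [503. -23.  39.] [109  51  27] [504. -82.]
349 240 [503. -29.  29.] [129  52  11] [504. -72.]
349 242 [503. -25.  25.] [144 100  60] [504. -61.]
349 244 [502. -20.  21.] [121  85  53] [503. -51.]
351 222 [497.   8. 112.] [20 20 22] [ 501. -171.]
351 224 [497.   6. 104.] [27 26 28] [ 501. -159.]
351 226 [497.   3.  96.] [44 44 48] [ 500. -148.]
351 228 [497.  -8.  82.] [15 17 20] [ 500. -137.]
351 230 [497. -15.  71.] [16 17 17] [ 500. -126.]
351 232 [497. -14.  66.] [16 16 19] [ 499. -115.]
351 234 [497. -14.  59.] [19 20 23] [ 499. -104.]
351 236 [497. -12.  53.] [38 33 33] [499. -93.]
351 238 [497. -21.  41.] [107  50  24] [498. -83.]
351 240 [497. -22.  34.] [171  72  19] [498. -72.
[... 334 characters left out ...]
8 29] [ 494. -126.]
353 232 [491.  -9.  69.] [31 31 30] [ 494. -115.]
353 234 [491. -13.  60.] [37 36 36] [ 493. -104.]
353 236 [491. -15.  52.] [52 44 43] [493. -94.]
353 238 [491. -23.  40.] [111  49  19] [493. -83.]
353 240 [491. -19.  36.] [169  72  20] [492. -72.]
353 242 [491. -24.  26.] [160 113  69] [492. -62.]
353 244 [491. -25.  18.] [154 109  68] [492. -52.]
[(np.float64(349.1348025448323), np.float64(244.12490711112255)), (np.float64(349.14840890861274), np.float64(242.95215847748233)), (np.float64(349.16204977973274), np.float64(241.77643561530982)), (np.float64(349.17572528963103), np.float64(240.59772719574903)), (np.float64(349.18943557041473), np.float64(239.4160218323353))]
```

step_arm:
  plan: "0 0 0 0 70;0 0 0 0 70;0 0 0 0 70;0 0 0.8 0 70;0 0 1.4 0 70;0 0 1.4 0 70;0 0 1.4 0 0;0 0 1.4 0 0;0 0 1.4 0 0;0 0 1.4 0 0"
  grip_force: 40

```text
time_s: 7.5
eef_pos: [501.8, -47.7, 7.5]
ee_rot: [0.0, -0.064, 0.998, -0.0]
force: [-0.5, 0.0, -0.8]
grip_width: 0.575
```

step_arm:
  plan: "0 0 0 0 0;0 0 0 0 0;0 0 0 0 0;0 0 -1 0 0;0 0 -2 0 0;0 0 -3 0 0;0 0 -4 0 0;0 0 -5 0 0;0 0 -5 0 0"

```text
time_s: 8.4
eef_pos: [502.6, -48.0, 59.1]
ee_rot: [0.001, -0.064, 0.998, -0.001]
force: [0.2, 0.4, -0.8]
grip_width: 0.579
```

```bash
python3 -c "
from h import *
print(ctrl.hold_point_z)
go((628,236,120,97.7),(628,236,60,97.7))
p,d=snap('side');C=cloud('side',d)
b=p[170:290,260:420]
y=cv2.resize(b,(533,400));cv2.imwrite('pics/c5.png',y[...,::-1])
r=spotter.regions_of('side','block')[0];m=r['pixels'];print(np.percentile(C[m][:,2],[2,98]))
"
```

```text
18.700000000000003
t 8.4 tcp [502.6 -48.   59.1] jaw 97.3 grip 0.579 F [ 0.2  0.4 -0.8] j6 -2.03
(628, 236, 120, 97.7) [-16.07  26.56  -6.09] twist -0.4
(628, 236, 60, 97.7) [-16.06  26.56  -0.09] twist -0.4
[ 64.19464822 110.41788216]
```

View pics/c5.png

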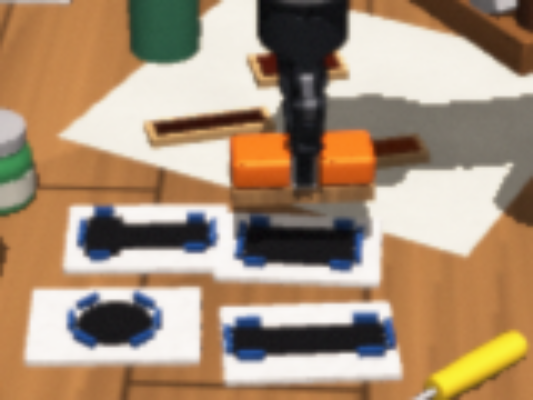

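step_arm:
  plan: "-3 5 -1 0 0;-6 10 -1 0 0;-9 15 -1 0 0;-12 20 -1 0 0;-15 25 -1 0 0;-16.1 26.6 0 -0.4 0;-16.1 26.6 0 -0.4 0;-16.1 26.6 2 -0.4 0;-16.1 26.6 4 -0.4 0;-16.1 26.6 4 -0.4 0"

```text
time_s: 9.5
eef_pos: [625.4, 236.3, 13.6]
ee_rot: [-0.003, -0.067, 0.998, -0.0]
force: [-0.9, 0.3, -0.9]
grip_width: 0.576
```

```bash
python3 -c "
from h import *
go((628,238,0.5,97.7))
p,d=snap('side');C=cloud('side',d)
b=p[220:340,230:390]
y=cv2.resize(b,(533,400));cv2.imwrite('pics/c6.png',y[...,::-1])
"
```

```text
t 9.5 tcp [625.4 236.3  13.6] jaw 97.7 grip 0.576 F [-0.9  0.3 -0.9] j6 -1.52
(628, 238, 0.5, 97.7) [-0.29  0.13  1.31] twist 0.0
```

View pics/c6.png

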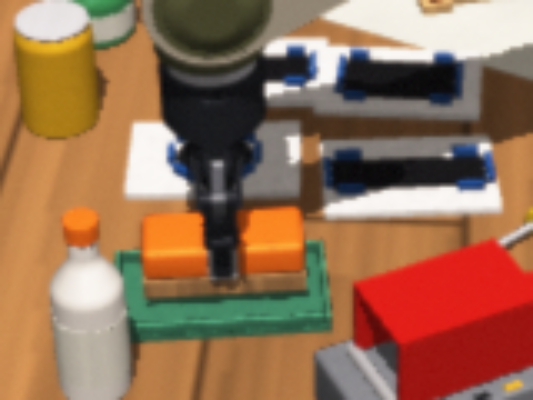

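step_arm:
  plan: "-0.2 0.1 0.6 0 0;-0.2 0.1 1.2 0 0;-0.2 0.1 1.3 0 0;-0.2 0.1 1.3 0 0;-0.2 0.1 1.3 0 0;-0.2 0.1 1.3 0 75;-0.2 0.1 1.3 0 75;-0.2 0.1 1.3 0 75;-0.2 0.1 1.3 0 75;-0.2 0.1 0 0 75"

```text
time_s: 10.55
eef_pos: [628.4, 237.7, 16.3]
ee_rot: [-0.002, -0.067, 0.998, -0.0]
force: [0.1, 0.5, -1.1]
grip_width: 0.752
```

step_arm:
  plan: "0 0 -4 0 80;0 0 -8 0 80;0 0 -11 0 80;0 0 -11 0 80;0 -5 -11 0 80;5 -10 -11 0 80;8 -15 -11 0 80;11 -20 -11 0 80;13 -25 -11 0 80;13 -30 -11 0 80"

```text
time_s: 11.55
eef_pos: [541.9, -40.1, 128.0]
ee_rot: [-0.0, -0.068, 0.998, 0.0]
force: [0.7, 1.1, 0.0]
grip_width: 0.799
```

```bash
cat >> h.py <<'E'
def blues(p,box):
    hsv=cv2.cvtColor(p,cv2.COLOR_RGB2HSV);H,S,V=[hsv[...,i] for i in range(3)]
    s=np.zeros(V.shape,bool);s[box[1]:box[3],box[0]:box[2]]=1
    n,l,st,ce=cv2.connectedComponentsWithStats(((H>100)&(H<125)&(S>90)&(V>50)&s).astype(np.uint8))
    return [(st[i,4],ray('top',*ce[i],13).round(1)[:2]) for i in range(1,n) if st[i,4]>5]
E
python3 - <<'E'
from h import *
p,d=snap('top')
hsv=cv2.cvtColor(p,cv2.COLOR_RGB2HSV)
for b in blues(p,(325,228,385,295)): print('w',b)
for b in blues(p,(325,170,385,228)): print('t',b)
for b in blues(p,(270,228,325,295)): print('b',b)
s=np.zeros(p.shape[:2],bool);s[228:295,340:366]=1
print(rect('top',s&(hsv[...,2]<45),6))
for n in('wide','bar','tee','block'):
    for r in spotter.regions_of('top',n)[:2]:
        m=r['pixels']; print(n,round(r['conf'],2),np.round(r['extent'],1),rect('top',m,dict(block=47).get(n,10)))
go((446,-150,150,103))
E
```

```text
t (np.int32(36), array([693.5, -54.8]))
t (np.int32(18), array([677.8, -89.9]))
t (np.int32(17), array([674.8, -21.2]))
b (np.int32(30), array([557.1,  92.9]))
b (np.int32(21), array([542.3,  68.8]))
b (np.int32(21), array([538. , 113.8]))
b (np.int32(22), array([443.4, 103.6]))
b (np.int32(17), array([427.7,  87.4]))
(494.3, -47.5, 53.6, 22.3, 75.1)
wide 0.6 [480.  252.1  30.   39.5] (516.6, -366.6, 91.7, 54.7, 14.2)
bar 0.9 [429.9 218.6  26.2  50.2] (596.7, -246.0, 119.8, 37.0, 15.9)
tee 0.97 [410.8 279.5  27.6  43. ] (445.0, -203.7, 102.5, 59.6, 16.5)
tee 0.35 [379.9 145.3  30.8  36.1] (784.7, -124.6, 83.3, 72.5, -1.2)
block 0.56 [235.8 208.1  26.9  49. ] (629.5, 233.2, 122.5, 57.1, 6.8)
block 0.52 [302.4 197.2  39.3  58. ] (647.8, 70.8, 136.3, 92.0, 2.7)
t 11.8 tcp [543.5 -38.7 127.6] jaw 97.7 grip 0.801 F [-0.   0.3  0.3] j6 -1.99
(446, -150, 150, 103) [11.15 -9.73 -2.24] twist -5.3
```

step_arm:
  plan: "3 -5 -2 -2 55;6 -10 -2 -5 55;8 -15 -2 -6 55;11 -20 -1 -6 55;14 -25 0 -6 55;14 -25 2 -6 55;14 -25 4 -6 55;14 -25 6 -6 55;14 -25 8 -6 55;14 -25 8 -6 55"

```text
time_s: 12.8
eef_pos: [438.1, -303.3, 45.3]
ee_rot: [-0.001, -0.12, 0.993, 0.002]
force: [0.1, 0.7, 0.3]
grip_width: 0.551
```

```bash
python3 - <<'E'
from h import *
p,d=snap('top'); np.savez('t1.npz',p=p,d=d)
hsv=cv2.cvtColor(p,cv2.COLOR_RGB2HSV)
for b in blues(p,(325,228,385,295)): print('w',b)
for b in blues(p,(325,170,385,228)): print('t',b)
for b in blues(p,(270,228,325,295)): print('b',b)
s=np.zeros(p.shape[:2],bool);s[228:295,340:366]=1
print(rect('top',s&(hsv[...,2]<45),6))
s=np.zeros(p.shape[:2],bool);s[232:295,325:380]=1
print('white',rect('top',s&(hsv[...,2]>180)&(hsv[...,1]<20),6))
go((430,-300,50,103))
E
```

```text
w (np.int32(55), array([553.9, -49.9]))
w (np.int32(20), array([542.1, -17.6]))
w (np.int32(19), array([540.3, -80.8]))
w (np.int32(18), array([468.8, -15.6]))
w (np.int32(22), array([466.8, -78.5]))
w (np.int32(48), array([454.2, -48.4]))
t (np.int32(36), array([693.5, -54.8]))
t (np.int32(18), array([677.8, -89.9]))
t (np.int32(17), array([674.8, -21.2]))
t (np.int32(20), array([596.3, -83.4]))
t (np.int32(18), array([594.2, -37.3]))
t (np.int32(38), array([581.3, -60. ]))
b (np.int32(31), array([557. ,  92.8]))
b (np.int32(21), array([542.3,  68.8]))
b (np.int32(21), array([538. , 113.8]))
b (np.int32(22), array([447.3,  59. ]))
b (np.int32(21), array([443.1, 103.8]))
b (np.int32(34), array([428.6,  79.1]))
(504.4, -48.7, 89.6, 49.8, -0.9)
white (489.4, -59.6, 154.1, 116.9, -0.9)
t 12.8 tcp [ 438.7 -304.1   46.9] jaw 103.8 grip 0.551 F [0.9 0.3 0.8] j6 -2.64
(430, -300, 50, 103) [ 0.75  0.61 -0.31] twist 0.8
```

step_arm:
  plan: "0 0 2 0 55;0 0 3.5 0 55;0 0 4.5 0 55;0 0 4.5 0 55;0 0 5 0 55;0 0 5.3 0 55;0 0 5.3 0 55"

```text
time_s: 13.55
eef_pos: [438.5, -305.5, -5.5]
ee_rot: [0.0, -0.12, 0.993, -0.0]
force: [0.3, -0.7, 0.9]
grip_width: 0.546
```

step_arm:
  plan: "0 0 0.2 0 55;0 0 0.4 0 55;0 0 0.4 0 55"

```text
time_s: 13.85
eef_pos: [438.3, -305.4, -9.7]
ee_rot: [-0.0, -0.119, 0.993, 0.0]
force: [-0.6, -0.4, 0.0]
grip_width: 0.552
```

```bash
python3 - <<'E'
from h import *
go()
p,d=snap('side'); b=p[130:250,280:440]
cv2.imwrite('pics/c7.png',cv2.resize(b,(640,480))[...,::-1])
E
```

```text
t 13.8 tcp [ 438.3 -305.4   -9.7] jaw 103.7 grip 0.552 F [-0.6 -0.4  0. ] j6 -2.64
```

View pics/c7.png

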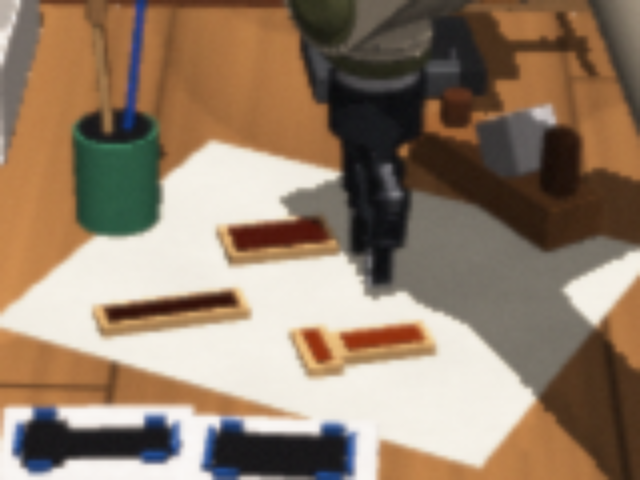

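step_arm:
  plan: "0 0 0.1 0 55;0 0 0.2 0 55;0 0 0.3 0 55;0 0 0.3 0 55"

```text
time_s: 14.3
eef_pos: [438.4, -305.4, -12.7]
ee_rot: [-0.0, -0.12, 0.993, 0.0]
force: [-0.0, -0.1, 0.8]
grip_width: 0.547
```

step_arm:
  plan: "0 0 0.1 0 55;0 0 0.2 0 55;0 0 0.2 0 55;0 0 0.2 0 55"

```text
time_s: 14.7
eef_pos: [438.4, -305.4, -14.6]
ee_rot: [-0.0, -0.12, 0.993, 0.0]
force: [0.4, -0.6, -0.5]
grip_width: 0.55
```

step_arm:
  plan: "0 0 0.1 0 55;0 0 0.2 0 55;0 0 0.2 0 55;0 0 0.2 0 55"

```text
time_s: 15.1
eef_pos: [438.4, -305.5, -16.5]
ee_rot: [0.0, -0.119, 0.993, 0.0]
force: [-0.1, 0.4, -0.0]
grip_width: 0.549
```

step_arm:
  plan: "0 0 0.1 0 55;0 0 0.2 0 55;0 0 0.2 0 55;0 0 0.2 0 55"

```text
time_s: 15.5
eef_pos: [438.4, -305.5, -18.6]
ee_rot: [-0.0, -0.12, 0.993, 0.0]
force: [0.5, -0.2, -0.1]
grip_width: 0.547
```

step_arm:
  plan: "0 0 0.1 0 55;0 0 0.2 0 55;0 0 0.2 0 55;0 0 0.2 0 55"

```text
time_s: 15.9
eef_pos: [438.4, -305.4, -20.6]
ee_rot: [-0.0, -0.12, 0.993, 0.0]
force: [0.6, -1.0, 0.4]
grip_width: 0.548
```

step_arm:
  plan: "0 0 0.1 0 55;0 0 0.2 0 55;0 0 0.2 0 55;0 0 0.2 0 55"

```text
time_s: 16.3
eef_pos: [438.4, -305.5, -22.6]
ee_rot: [-0.0, -0.12, 0.993, 0.0]
force: [0.1, 0.2, -0.7]
grip_width: 0.551
```

step_arm:
  plan: "0 0 0.1 0 55;0 0 0.2 0 55;0 0 0.2 0 55;0 0 0.2 0 55"

```text
time_s: 16.7
eef_pos: [438.5, -305.5, -24.3]
ee_rot: [0.0, -0.12, 0.993, -0.0]
force: [-1.7, 1.8, 5.5]
grip_width: 0.544
```

step_arm:
  plan: "0 0 0.1 0 55;0 0 0.2 0 55;0 0 0.2 0 55;0 0 0.2 0 55"

```text
time_s: 17.1
eef_pos: [438.5, -305.6, -24.4]
ee_rot: [0.0, -0.12, 0.993, -0.0]
force: [-8.4, 6.2, 27.9]
grip_width: 0.552
```

```bash
python3 - <<'E'
from h import *
go()
p,d=snap('side'); C=cloud('side',d); b=p[160:220,340:420]
cv2.imwrite('pics/c8.png',cv2.resize(b,(640,480))[...,::-1])
print([np.round(proj('side',(438,-305+s,z)),1) for s in(20,30) for z in (0,10,20)])
for v in range(190,206): print(v,[tuple(C[v,u].round().astype(int)) for u in(372,374,376)],p[v,374])
E
```

```text
t 17.1 tcp [ 438.5 -305.6  -24.4] jaw 103.7 grip 0.552 F [-8.4  6.2 27.9] j6 -2.64
[array([371.9, 203.5]), array([371.9, 200.8]), array([372. , 198.1]), array([371.8, 205.1]), array([371.9, 202.4]), array([372. , 199.7])]
190 [(np.int64(439), np.int64(-272), np.int64(57)), (np.int64(434), np.int64(-237), np.int64(76)), (np.int64(427), np.int64(-243), np.int64(73))] [17 18 21]
191 [(np.int64(439), np.int64(-271), np.int64(54)), (np.int64(433), np.int64(-246), np.int64(68)), (np.int64(427), np.int64(-245), np.int64(69))] [16 15 20]
192 [(np.int64(439), np.int64(-266), np.int64(53)), (np.int64(433), np.int64(-248), np.int64(63)), (np.int64(427), np.int64(-254), np.int64(60))] [20 19 22]
193 [(np.int64(439), np.int64(-263), np.int64(51)), (np.int64(433), np.int64(-240), np.int64(64)), (np.int64(427), np.int64(-256), np.int64(56))] [20 20 22]
194 [(np.int64(439), np.int64(-253), np.int64(53)), (np.int64(433), np.int64(-247), np.int64(56)), (np.int64(427), np.int64(-255), np.int64(52))] [24 25 28]
195 [(np.int64(439), np.int64(-266), np.int64(42)), (np.int64(433), np.int64(-241), np.int64(
[... 929 characters left out ...]
5), np.int64(21)), (np.int64(426), np.int64(-265), np.int64(21))] [13 14 15]
202 [(np.int64(438), np.int64(-280), np.int64(9)), (np.int64(431), np.int64(-279), np.int64(10)), (np.int64(425), np.int64(-274), np.int64(13))] [16 17 17]
203 [(np.int64(438), np.int64(-274), np.int64(8)), (np.int64(432), np.int64(-268), np.int64(12)), (np.int64(425), np.int64(-274), np.int64(9))] [22 21 26]
204 [(np.int64(438), np.int64(-271), np.int64(6)), (np.int64(431), np.int64(-266), np.int64(10)), (np.int64(425), np.int64(-273), np.int64(6))] [38 39 39]
205 [(np.int64(438), np.int64(-275), np.int64(1)), (np.int64(431), np.int64(-273), np.int64(2)), (np.int64(425), np.int64(-284), np.int64(-5))] [120 114 107]
```

View pics/c8.png

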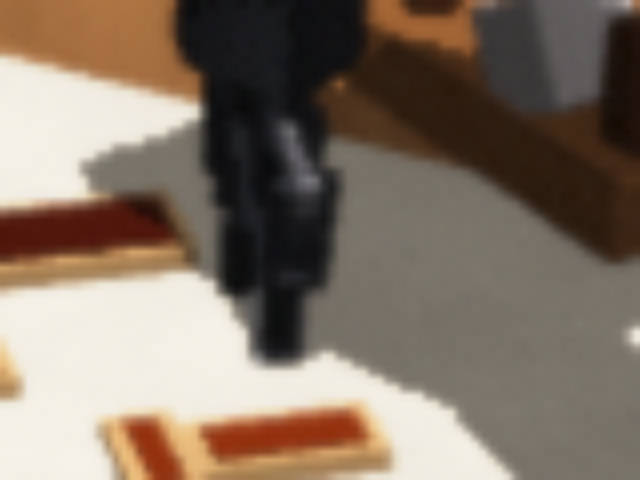

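step_arm:
  plan: "0 0 -3 0 62;0 0 -6 0 62;0 0 -8 0 62;0 0 -8 0 62"

```text
time_s: 17.55
eef_pos: [439.5, -306.5, 55.8]
ee_rot: [0.001, -0.12, 0.993, -0.002]
force: [0.3, -0.8, -0.9]
grip_width: 0.619
```

```bash
cat >> h.py <<'E'
def lacq(p,box):
    """lacquer panels inside pixel box: world centroid, long axis angle, length, width (std based)"""
    g=cv2.resize(p[box[1]:box[3],box[0]:box[2]],None,fx=4,fy=4,interpolation=cv2.INTER_LINEAR).astype(int)
    m=(g[...,1]<95)&(g[...,0]-g[...,2]>10)
    n,l,st,ce=cv2.connectedComponentsWithStats(m.astype(np.uint8)); out=[]
    for i in range(1,n):
        if st[i,4]<250: continue
        v,u=np.nonzero(l==i); u=(u+.5)/4-.5+box[0]; v=(v+.5)/4-.5+box[1]
        W=np.array([ray('top',a,b,12)[:2] for a,b in zip(u,v)]); c=W.mean(0)
        e,V=np.linalg.eigh(np.cov((W-c).T)); a=np.degrees(np.arctan2(V[1,1],V[0,1]))
        out.append((c.round(1),round((a+90)%180-90,1),np.sqrt(12*e).round(1)))
    return out
E
python3 - <<'E'
from h import *
B=dict(tee=(390,250,435,305),bar=(408,188,455,250),wide=(455,222,505,280))
for f in('t0.npz','t1.npz'):
    p=np.load(f)['p']
    for n in B: print(f,n,lacq(p,B[n]))
p,d=snap('top')
for n in B: print('now',n,lacq(p,B[n]))
go()
E
```

```text
Traceback (most recent call last):
  File "h.py", line 47, in lacq
    W=np.array([ray('top',a,b,12)[:2] for a,b in zip(u,v)]); c=W.mean(0)
                ~~~^^^^^^^^^^^^^^
  File "h.py", line 15, in ray
    f,cx,cy,R,t,_=K(c); r=np.array([(u-cx)/f,(v-cy)/f,1])@R; o=-R.T@t
                  ~^^^
  File "h.py", line 8, in K
    i=cams.camera_info(c); f=240/np.tan(np.radians(i['vfov'])/2)
ValueError: time passes only in moves, steps and waits
```

```bash
sed -i 's/^def K(c):/import functools\n@functools.lru_cache(None)\ndef K(c):/' h.py
python3 - <<'E'
from h import *
B=dict(tee=(390,250,435,305),bar=(408,188,455,250),wide=(455,222,505,280))
p0=np.load('t0.npz')['p'];p1,d=snap('top')
for n in B: print(n,lacq(p0,B[n]),'now',lacq(p1,B[n]))
go()
E
```

```text
tee [(array([ 481.1, -193.1]), np.float64(-74.3), array([11.9, 43.9])), (array([ 431., -207.]), np.float64(15.8), array([22.1, 59.5]))] now [(array([ 481. , -193.1]), np.float64(-74.3), array([11.4, 43.4])), (array([ 430.9, -207.1]), np.float64(15.7), array([21.6, 59. ]))]
bar [(array([ 596.1, -246.7]), np.float64(17.0), array([ 21.6, 105.2]))] now [(array([ 596.2, -246.7]), np.float64(17.0), array([ 21.2, 104.9]))]
wide [(array([ 516.8, -366.4]), np.float64(15.2), array([39.7, 77. ]))] now [(array([ 502.6, -353.4]), np.float64(-28.0), array([ 46., 118.])), (array([ 486.8, -416.4]), np.float64(47.9), array([ 6.4, 32.9]))]
t 17.6 tcp [ 438.7 -305.8   54. ] jaw 103.7 grip 0.62 F [-0.1 -0.8  0. ] j6 -2.64
```

```bash
python3 - <<'E'
from h import *
go((444.5,-203.2,30,105.7),(444.5,-203.2,-20,105.7))
E
```

```text
t 17.6 tcp [ 438.7 -305.8   54. ] jaw 103.7 grip 0.62 F [-0.1 -0.8  0. ] j6 -2.64
(444.5, -203.2, 30, 105.7) [-2.99  9.83  2.39] twist -2.0
(444.5, -203.2, -20, 105.7) [-2.99  9.84  7.39] twist -2.0
```

step_arm:
  plan: "-3 5 0 -2 62;-3 9.8 1 -2 62;-3 9.8 2.4 -2 62;-3 9.8 4 -2 62;-3 9.8 5.5 -2 62;-3 9.8 6.5 -2 62;-3 9.8 7.3 -2 62;-3 9.8 7.3 -2 62;-3 9.8 7.3 -2 62"

```text
time_s: 18.5
eef_pos: [444.4, -203.3, -19.5]
ee_rot: [0.0, -0.137, 0.991, -0.0]
force: [1.1, 0.1, 0.7]
grip_width: 0.619
```

step_arm:
  plan: "0 0 0 0 40;0 0 0 0 40;0 0 0 0 40;0 0 0 0 40;0 0 0 0 40;0 0 0 0 40;0 0 0 0 40"
  grip_force: 25

```text
time_s: 19.2
eef_pos: [444.6, -203.4, -18.9]
ee_rot: [0.0, -0.137, 0.991, -0.0]
force: [-1.9, -0.3, 5.8]
grip_width: 0.439
```

```bash
python3 - <<'E'
from h import *
go()
p,d=snap('top'); print(lacq(p,(390,250,435,305)))
p,d=snap('side'); b=p[180:240,320:400]
cv2.imwrite('pics/c9.png',cv2.resize(b,(640,480))[...,::-1])
E
```

```text
t 19.2 tcp [ 444.6 -203.4  -18.9] jaw 105.7 grip 0.439 F [-1.9 -0.3  5.8] j6 -2.51
[(array([ 468.4, -190. ]), np.float64(-39.8), array([ 37.9, 137.2])), (array([ 437. , -215.2]), np.float64(40.1), array([ 9.6, 23.9])), (array([ 407.8, -240.6]), np.float64(35.1), array([14.1, 35.7])), (array([ 392.9, -201.6]), np.float64(84.9), array([21.1, 63.5]))]
```

View pics/c9.png

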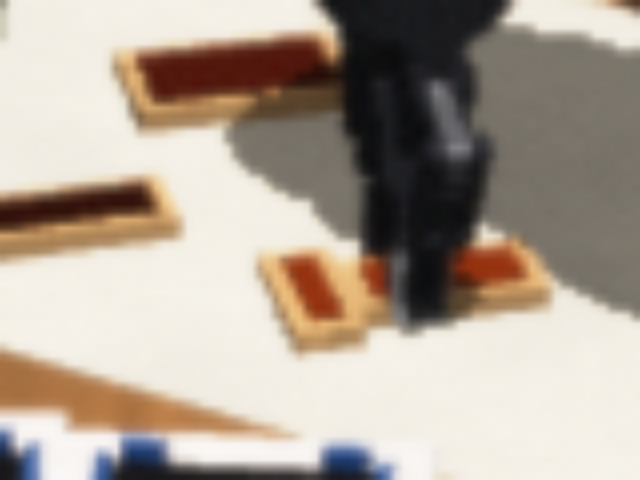

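step_arm:
  plan: "0 0 -0.5 0 30;0 0 -2 0 30;0 0 -4 0 30;0 0 -6 0 30;0 0 -6 0 30;0 0 -6 0 30"

```text
time_s: 19.9
eef_pos: [444.2, -203.0, 40.3]
ee_rot: [0.0, -0.137, 0.991, -0.0]
force: [-0.2, -0.1, -1.3]
grip_width: 0.435
```

```bash
python3 - <<'E'
from h import *
go((637.4,-57.6,40,92.7),(637.4,-57.6,10,92.7))
E
```

```text
t 19.9 tcp [ 444.2 -203.    40.3] jaw 105.7 grip 0.435 F [-0.2 -0.1 -1.3] j6 -2.51
(637.4, -57.6, 40, 92.7) [-22.54   8.76   0.03] twist 13.0
(637.4, -57.6, 10, 92.7) [-22.54   8.76   3.03] twist 13.0
```

step_arm:
  plan: "-4 1.6 0 3 30;-8 3.1 0 6 30;-12 4.7 0 9 30;-16 6.2 0 12 30;-20 7.8 0 13 30;-22.5 8.8 0 13 30;-22.5 8.8 1.5 13 30;-22.5 8.8 3 13 30;-22.5 8.8 3 13 30;-22.5 8.8 3 13 30"

```text
time_s: 20.9
eef_pos: [636.1, -58.2, 9.8]
ee_rot: [-0.001, -0.023, 1.0, 0.0]
force: [0.5, 0.2, -0.7]
grip_width: 0.432
```

```bash
python3 - <<'E'
from h import *
go((637.4,-57.6,0,92.7),(637.4,-57.6,-13,92.7))
p,d=snap('top'); q,d=snap('side'); 
q=cv2.resize(q[205:275,260:350],(540,420),interpolation=cv2.INTER_CUBIC)
cv2.imwrite('pics/c10.png',q[...,::-1])
E
```

```text
t 20.9 tcp [636.1 -58.2   9.8] jaw 92.7 grip 0.432 F [ 0.5  0.2 -0.7] j6 -1.89
(637.4, -57.6, 0, 92.7) [-0.13  0.05  0.98] twist -0.0
(637.4, -57.6, -13, 92.7) [-0.13  0.05  2.28] twist -0.0
```

View pics/c10.png

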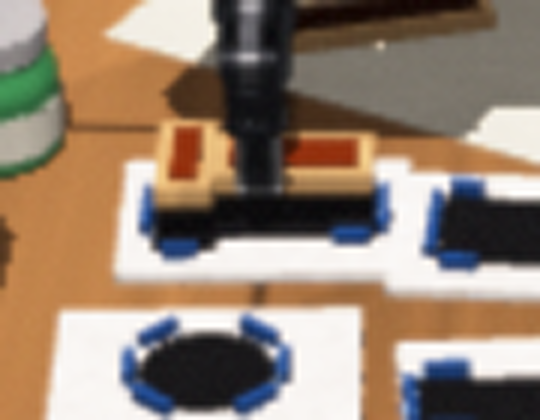

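step_arm:
  plan: "-0.1 0.05 0.5 0 30;-0.1 0.05 1 0 30;-0.1 0.05 1.4 0 30;-0.1 0.05 1.7 0 30;-0.1 0.05 1.9 0 30;-0.1 0.05 2.1 0 30;-0.1 0.05 2.2 0 30;-0.1 0.05 2.2 0 30"

```text
time_s: 21.8
eef_pos: [638.0, -56.9, -11.6]
ee_rot: [-0.0, -0.024, 1.0, 0.0]
force: [0.7, 0.5, -1.6]
grip_width: 0.435
```

step_arm:
  plan: "0 0 0.1 0 30;0 0 0.1 0 50;0 0 0.1 0 62;0 0 0.1 0 62;0 0 0.1 0 62;0 0 0.1 0 62;0 0 -2 0 62;0 0 -5 0 62;0 0 -8 0 62;0 0 -8 0 62"

```text
time_s: 22.8
eef_pos: [640.2, -57.4, 72.9]
ee_rot: [0.004, -0.024, 1.0, -0.001]
force: [-0.7, 0.3, 0.7]
grip_width: 0.615
```

```bash
python3 - <<'E'
from h import *
go((596.2,-246.7,50,107),(596.2,-246.7,-20,107))
q,d=snap('side'); 
q=cv2.resize(q[205:275,260:350],(540,420),interpolation=cv2.INTER_CUBIC)
cv2.imwrite('pics/c11.png',q[...,::-1])
E
```

```text
t 22.8 tcp [640.2 -57.4  72.9] jaw 92.7 grip 0.615 F [-0.7  0.3  0.7] j6 -1.89
(596.2, -246.7, 50, 107) [  5.31 -18.69   2.3 ] twist -14.3
(596.2, -246.7, -20, 107) [  5.36 -18.67   9.3 ] twist -14.3
```

step_arm:
  plan: "1.3 -4.5 0 -4 60;2.6 -9 0 -8 60;4 -14 0 -12 60;5.3 -18.7 0 -14.3 60;5.3 -18.7 2 -14.3 60;5.3 -18.7 5 -14.3 60;5.3 -18.7 5 -14.3 60;5.3 -18.7 5 -14.3 60"

```text
time_s: 23.65
eef_pos: [593.7, -245.8, 18.1]
ee_rot: [-0.001, -0.148, 0.989, 0.001]
force: [0.5, 0.1, 0.3]
grip_width: 0.599
```

```bash
python3 - <<'E'
from h import *
p,d=snap('top')
print('tee',lacq(p,(335,175,375,232)),'want stem',(637.4-14*.9989,-57.6-14*.047),'cross',(637.4+38*.9989,-57.6+38*.047))
print('bar',lacq(p,(408,188,455,250)),'wide',lacq(p,(455,222,505,280)))
go((596.2,-246.7,-20,107))
E
```

```text
tee [(array([676.8, -56.6]), np.float64(-87.2), array([12.4, 42.4])), (array([625.3, -59.7]), np.float64(2.7), array([22. , 58.9]))] want stem (623.4154, -58.258) cross (675.3582, -55.814)
bar [(array([ 629.3, -227.6]), np.float64(-26.3), array([ 13.9, 115.4])), (array([ 597.7, -270.9]), np.float64(42.0), array([23.9, 64.6]))] wide [(array([ 560.2, -339. ]), np.float64(-64.8), array([31.7, 52.9])), (array([ 503.7, -372.4]), np.float64(-14.6), array([42.9, 72.4])), (array([ 489.5, -310. ]), np.float64(-4.4), array([13.5, 62.8]))]
t 23.7 tcp [ 594.4 -246.1   19.2] jaw 107.1 grip 0.6 F [ 0.1 -0.4  0.7] j6 -2.44
(596.2, -246.7, -20, 107) [-0.16 -0.11  3.92] twist 0.1
```

step_arm:
  plan: "-0.2 -0.1 1 0 60;-0.2 -0.1 2 0 60;-0.2 -0.1 3 0 60;-0.2 -0.1 3.9 0 60;-0.2 -0.1 3.9 0 60;-0.2 -0.1 3.9 0 60;-0.2 -0.1 3.9 0 35;-0.2 -0.1 3.9 0 35;-0.2 -0.1 3.9 0 35;-0.2 -0.1 3.9 0 35"
  grip_force: 25

```text
time_s: 24.7
eef_pos: [596.5, -246.8, -19.9]
ee_rot: [0.0, -0.148, 0.989, -0.0]
force: [-0.2, 0.1, 3.7]
grip_width: 0.414
```

step_arm:
  plan: "0 0 0 0 30;0 0 0 0 30;0 0 0 0 30;0 0 -0.5 0 30;0 0 -2 0 30;0 0 -4 0 30;0 0 -6 0 30;0 0 -6 0 30"

```text
time_s: 25.5
eef_pos: [597.6, -247.4, 43.0]
ee_rot: [0.002, -0.148, 0.989, -0.002]
force: [-0.2, -0.9, -0.6]
grip_width: 0.412
```

```bash
python3 - <<'E'
from h import *
go((492.7,86.1,40,96),(492.7,86.1,10,96))
E
```

```text
t 25.5 tcp [ 597.6 -247.4   43. ] jaw 107.0 grip 0.412 F [-0.2 -0.9 -0.6] j6 -2.44
(492.7, 86.1, 40, 96) [ 0.26 34.96  0.15] twist 11.0
(492.7, 86.1, 10, 96) [ 0.27 34.97  3.15] twist 11.0
```

step_arm:
  plan: "0 5 0 2 30;0 10 0 4 30;0 15 0 6 30;0.1 20 0 8 30;0.2 25 0 10 30;0.3 30 0 11 30;0.3 35 0 11 30;0.3 35 0 11 30;0.3 35 1.5 11 30;0.3 35 3 11 30"

```text
time_s: 26.5
eef_pos: [490.8, 87.3, 9.0]
ee_rot: [0.0, -0.053, 0.999, -0.0]
force: [-0.5, 0.1, -1.3]
grip_width: 0.411
```

```bash
python3 - <<'E'
from h import *
q,d=snap('side'); 
go((492.7,86.1,-13,96))
E
```

```text
t 26.6 tcp [489.3  87.1   6.6] jaw 96.0 grip 0.407 F [-1.7  0.3 -3.4] j6 -1.74
(492.7, 86.1, -13, 96) [-0.33 -0.14  1.96] twist 0.0
```

step_arm:
  plan: "0 0 0 0 30;0 0 0 0 30;0 0 0 0 30"

```text
time_s: 26.85
eef_pos: [491.3, 87.0, 10.1]
ee_rot: [0.001, -0.052, 0.999, -0.0]
force: [0.1, 0.6, -1.1]
grip_width: 0.41
```

```bash
python3 - <<'E'
from h import *
q,d=snap('side'); 
go((492.7,86.1,-13,96))
q=cv2.resize(q[230:300,310:400],(540,420),interpolation=cv2.INTER_CUBIC)
cv2.imwrite('pics/c12.png',q[...,::-1])
E
```

```text
t 26.9 tcp [491.2  87.   10. ] jaw 96.0 grip 0.408 F [ 0.  -0.3 -0.7] j6 -1.74
(492.7, 86.1, -13, 96) [-0.14 -0.11  2.3 ] twist 0.0
```

View pics/c12.png

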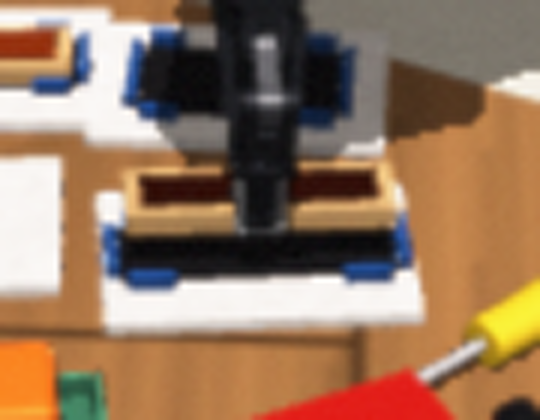

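step_arm:
  plan: "-0.1 -0.1 0.5 0 30;-0.1 -0.1 1 0 30;-0.1 -0.1 1.4 0 30;-0.1 -0.1 1.7 0 30;-0.1 -0.1 1.9 0 30;-0.1 -0.1 2.1 0 30;-0.1 -0.1 2.2 0 30;-0.1 -0.1 2.2 0 30"

```text
time_s: 27.7
eef_pos: [491.9, 86.3, -12.6]
ee_rot: [-0.0, -0.053, 0.999, 0.0]
force: [-1.3, -0.0, -0.5]
grip_width: 0.413
```

step_arm:
  plan: "0 0 0.05 0 30;0 0 0.05 0 50;0 0 0.05 0 62;0 0 0.05 0 62;0 0 0.05 0 62;0 0 0.05 0 62;0 0 -2 0 62;0 0 -5 0 62;0 0 -8 0 62;0 0 -8 0 85"

```text
time_s: 28.7
eef_pos: [494.0, 86.3, 70.9]
ee_rot: [0.003, -0.053, 0.999, -0.0]
force: [1.2, -0.6, -0.2]
grip_width: 0.771
```

```bash
python3 - <<'E'
from h import *
q,d=snap('side'); 
go((516.8,-366.4,50,105.2),(516.8,-366.4,-22,105.2))
E
```

```text
t 28.8 tcp [492.8  86.3  68.9] jaw 96.0 grip 0.842 F [ 0.1 -0.2 -0.3] j6 -1.74
(516.8, -366.4, 50, 105.2) [  2.38 -45.27   1.91] twist -9.2
(516.8, -366.4, -22, 105.2) [  2.4  -45.26   9.11] twist -9.2
```

step_arm:
  plan: "0.2 -5 0 -2 88;0.5 -10 0 -4 88;0.8 -15 0 -6 88;1.1 -20 0 -8 88;1.4 -25 0 -9.2 88;1.7 -30 0 -9.2 88;2 -35 0 -9.2 88;2.2 -40 0 -9.2 88;2.4 -45.3 0 -9.2 88;2.4 -45.3 2 -9.2 88"

```text
time_s: 29.75
eef_pos: [515.5, -372.8, 47.8]
ee_rot: [0.001, -0.13, 0.991, -0.002]
force: [1.1, 0.3, 0.5]
grip_width: 0.879
```

step_arm:
  plan: "0 0 1 0 88;0 0 2 0 88;0 0 2 0 88;0 0 2 0 88"

```text
time_s: 30.15
eef_pos: [516.0, -365.9, 27.8]
ee_rot: [0.0, -0.133, 0.991, 0.0]
force: [-0.3, -0.6, 1.5]
grip_width: 0.875
```

```bash
python3 - <<'E'
from h import *
p,d=snap('top')
print('bar',lacq(p,(275,230,325,297)))
print('tee',lacq(p,(335,175,375,232)))
go((516.8,-366.4,-22,105.2))
r=spotter.regions_of('top','wide')
for x in r[:1]: print(x['conf'],rect('top',x['pixels'],10))
p,d=snap('side')
r=spotter.regions_of('side','wide')
for x in r[:2]: print(x['conf'],rect('side',x['pixels'],10))
E
```

```text
bar [(array([492.8,  84.8]), np.float64(5.9), array([ 20.9, 105.1])), (array([468.1, 139.4]), np.float64(2.6), array([ 5.7, 66.2])), (array([447.1,  24.3]), np.float64(-80.7), array([ 8.2, 12.2]))]
tee [(array([676.7, -56.6]), np.float64(-87.2), array([12.5, 42.7])), (array([625.3, -59.8]), np.float64(2.8), array([22.1, 58.9]))]
t 30.2 tcp [ 516.1 -366.2   28.2] jaw 105.3 grip 0.882 F [-0.4 -0.1 -0.3] j6 -2.64
(516.8, -366.4, -22, 105.2) [-0.06 -0.03  5.02] twist 0.1
0.53 (544.6, -356.6, 50.3, 33.7, -73.0)
0.51 (513.2, -355.3, 94.6, 68.5, 15.2)
0.46 (649.0, 83.0, 138.5, 101.6, 5.1)
```

step_arm:
  plan: "0 0 1.5 0 88;0 0 3 0 88;0 0 4 0 88;0 0 5 0 88;0 0 5 0 88;0 0 5 0 75;0 0 5 0 65;0 0 5 0 50;0 0 5 0 50;0 0 5 0 50"
  grip_force: 25

```text
time_s: 31.35
eef_pos: [516.0, -367.1, -21.7]
ee_rot: [0.0, -0.132, 0.991, -0.001]
force: [-1.0, -0.2, 6.4]
grip_width: 0.62
```

step_arm:
  plan: "0 0 0 0 45;0 0 0 0 45;0 0 0 0 45"

```text
time_s: 31.65
eef_pos: [516.0, -367.1, -21.7]
ee_rot: [0.0, -0.132, 0.991, -0.001]
force: [-0.7, 0.3, 5.3]
grip_width: 0.62
```

```bash
python3 - <<'E'
from h import *
p,d=snap('side');go()
q=cv2.resize(p[160:220,310:390],(640,480),interpolation=cv2.INTER_CUBIC)
cv2.imwrite('pics/c13.png',q[...,::-1])
E
```

```text
t 31.7 tcp [ 516.  -367.1  -21.7] jaw 105.2 grip 0.622 F [0.3 0.3 6.2] j6 -2.64
```

View pics/c13.png

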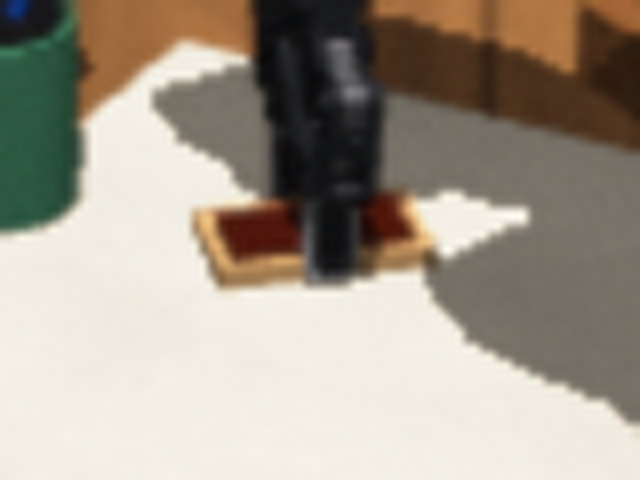

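step_arm:
  plan: "0 0 -0.5 0 45;0 0 -2 0 45;0 0 -4 0 45;0 0 -6.5 0 45;0 0 -6.5 0 45;0 0 -6.5 0 45"

```text
time_s: 32.3
eef_pos: [515.6, -366.7, 42.8]
ee_rot: [0.0, -0.133, 0.991, -0.0]
force: [-0.1, -0.4, -1.1]
grip_width: 0.624
```

```bash
python3 - <<'E'
from h import *
go((503.3,-48.6,7,88.6))
E
```

```text
t 32.3 tcp [ 515.6 -366.7   42.8] jaw 105.2 grip 0.624 F [-0.1 -0.4 -1.1] j6 -2.64
(503.3, -48.6, 7, 88.6) [-7.17 31.02  3.57] twist 16.6
```

step_arm:
  plan: "-1 4 0 2 45;-2 8.5 0 4 45;-3 13 0 6 45;-4 17.5 0 8 45;-5 22 0 11 45;-6 26.5 0 14 45;-7.2 31 0 16.6 45;-7.2 31 1.5 16.6 45;-7.2 31 3 16.6 45;-7.2 31 3.5 16.6 45"

```text
time_s: 33.3
eef_pos: [502.3, -47.9, 5.5]
ee_rot: [-0.002, 0.012, 1.0, 0.001]
force: [-0.2, -0.7, -0.6]
grip_width: 0.624
```

step_arm:
  plan: "0 0 0 0 45;0 0 0 0 45;0 0 0 0 45"

```text
time_s: 33.6
eef_pos: [503.9, -49.0, 7.9]
ee_rot: [0.0, 0.012, 1.0, -0.0]
force: [-0.6, -0.0, -0.1]
grip_width: 0.624
```

```bash
python3 - <<'E'
from h import *
go((503.3,-48.6,-15.7,88.6))
E
```

```text
t 33.6 tcp [503.9 -49.    7.9] jaw 88.6 grip 0.624 F [-0.6 -0.  -0.1] j6 -1.88
(503.3, -48.6, -15.7, 88.6) [0.07 0.04 2.36] twist 0.0
```

step_arm:
  plan: "0.07 0.04 0.5 0 45;0.07 0.04 1 0 45;0.07 0.04 1.4 0 45;0.07 0.04 1.7 0 45;0.07 0.04 1.9 0 45;0.07 0.04 2.1 0 45;0.07 0.04 2.3 0 45;0.07 0.04 2.3 0 45"

```text
time_s: 34.4
eef_pos: [503.0, -48.3, -15.6]
ee_rot: [-0.0, 0.012, 1.0, 0.0]
force: [0.8, -0.4, -0.3]
grip_width: 0.624
```

step_arm:
  plan: "0 0 0 0 65;0 0 0 0 78;0 0 0 0 82;0 0 0 0 82;0 0 0 0 82;0 0 -2 0 82;0 0 -5 0 82;0 0 -10 0 82;0 0 -13 0 82;0 0 -16 0 82"

```text
time_s: 35.4
eef_pos: [503.0, -48.2, 146.3]
ee_rot: [0.001, 0.012, 1.0, -0.0]
force: [0.6, -0.6, -0.7]
grip_width: 0.816
```

step_arm:
  plan: "4 3 -1 -4 55;8 6 -2 -8 55;10 10 -2 -12 55;12 14 -2 -16 55;12 14 -2 -20 55;12 14 -2 -24 55;12 14 -2 -28 55;12 14 -2 -31 55;12 14 -2 -31 55"

```text
time_s: 36.3
eef_pos: [386.3, 94.6, 164.5]
ee_rot: [0.0, -0.256, 0.967, -0.0]
force: [-0.5, -0.2, 0.2]
grip_width: 0.547
```

```bash
python3 - <<'E'
from h import *
p,d=snap('top');C=cloud('top',d);np.savez('t2.npz',p=p,d=d)
print('wide',lacq(p,(335,230,370,290)),'bar',lacq(p,(275,230,325,297)))
print('tee',lacq(p,(335,175,375,232)))
hsv=cv2.cvtColor(p,cv2.COLOR_RGB2HSV);H,S,V=[hsv[...,i] for i in range(3)]
s=np.zeros(V.shape,bool);s[228:330,145:235]=1
red=((H<8)|(H>172))&(S>150)&s; 
n,l,st,ce=cv2.connectedComponentsWithStats(red.astype(np.uint8))
for i in range(1,n):
    if st[i,4]>8: print('red',st[i],np.round(ce[i]),rect('top',l==i,107),np.median(C[l==i],0).round())
blk=(V<50)&s&(C[...,2]>75)
n,l,st,ce=cv2.connectedComponentsWithStats(blk.astype(np.uint8))
for i in range(1,n):
    if st[i,4]>8: print('blk',st[i],np.round(ce[i],1),rect('top',l==i,97),np.median(C[l==i],0).round())
go((386,308,150,119.4))
crop=cv2.resize(p[232:324,148:240],(552,552),interpolation=cv2.INTER_CUBIC);cv2.imwrite('pics/c14.png',crop[...,::-1])
E
```

```text
wide [(array([504.9, -50.1]), np.float64(-0.8), array([39.7, 77. ]))] bar [(array([492.7,  84.8]), np.float64(6.0), array([ 21.3, 105.3])), (array([468.6, 139.2]), np.float64(2.5), array([ 5.9, 68.2])), (array([447.4,  24.4]), np.float64(-77.7), array([ 9.1, 12.3])), (array([414.2,  52.2]), np.float64(-85.7), array([11.1, 29.5]))]
tee [(array([676.7, -56.7]), np.float64(-87.3), array([12.9, 42.9])), (array([625.3, -59.8]), np.float64(2.8), array([22.6, 59.5]))]
red [ 157  251   53   57 1695] [183. 279.] (451.2, 342.0, 132.0, 80.5, 29.4) [458. 346. 106.]
blk [196 305  10  11  60] [200.6 310.1] (385.5, 307.8, 18.8, 17.7, 26.3) [385. 307.  98.]
t 36.4 tcp [386.3  94.6 164.5] jaw 119.6 grip 0.551 F [ 0.2 -0.5  1. ] j6 -2.14
(386, 308, 150, 119.4) [-10.5   18.58   1.45] twist 0.2
```

View pics/c14.png

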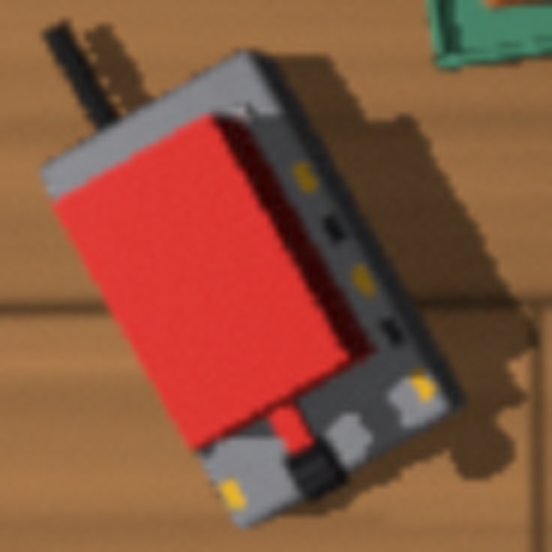

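step_arm:
  plan: "-2.6 4.6 0 0.2 50;-5.2 9.2 0 0.2 50;-7.9 13.9 0 0.2 50;-10.5 18.5 0 0.2 50;-10.5 18.5 0 0.2 50;-10.5 18.5 2 0.2 50;-10.5 18.5 4 0.2 50;-10.5 18.5 4 0.2 50;-10.5 18.5 4 0.2 50"

```text
time_s: 37.25
eef_pos: [386.4, 307.0, 125.0]
ee_rot: [-0.0, -0.253, 0.967, -0.0]
force: [0.9, 0.4, 1.2]
grip_width: 0.498
```

```bash
python3 - <<'E'
from h import *
go((385.5,307.8,56,119.4))
p,d=snap('top');C=cloud('top',d)
for n,c,a in(('tee',(637,-58),2.7),('bar',(492.7,86),6),('wide',(504,-49),-1.2)):
    R=np.array([[np.cos(np.radians(a)),np.sin(np.radians(a))],[-np.sin(np.radians(a)),np.cos(np.radians(a))]])
    L=(C[...,:2]-c)@R.T; hx,hy=dict(tee=(45,10),bar=(52,10),wide=(38,19))[n]
    m=(abs(L[...,0])<hx)&(abs(L[...,1])<hy)&(d>0); X=np.c_[L[m],np.ones(m.sum())]
    k=np.linalg.lstsq(X,C[m][:,2],rcond=None)[0]; print(n,m.sum(),'z',np.median(C[m][:,2]).round(1),'tilt deg',np.degrees(k[:2]).round(2))
m=np.zeros(d.shape,bool);m[250:262,255:265]=1; print('bench',np.median(C[m][:,2]))
E
```

```text
t 37.2 tcp [386.4 307.  125. ] jaw 119.4 grip 0.498 F [0.9 0.4 1.2] j6 -1.65
(385.5, 307.8, 56, 119.4) [0.04 0.12 6.9 ] twist -0.0
tee 295 z 18.1 tilt deg [-0.37 -0.08]
bar 340 z 18.0 tilt deg [-0.49 -3.17]
wide 485 z 18.4 tilt deg [ 0.68 -1.02]
bench -0.11443942367679877
```

step_arm:
  plan: "0 0.1 2 0 50;0 0.1 4 0 50;0 0.1 5.5 0 50;0 0.1 6.8 0 50;0 0.1 6.8 0 50;0 0.1 6.8 0 30;0 0.1 6.8 0 10;0 0.1 6.8 0 5;0 0.1 6.8 0 5;0 0.1 6.8 0 5"
  grip_force: 40

```text
time_s: 38.3
eef_pos: [384.4, 311.8, 58.1]
ee_rot: [0.001, -0.253, 0.967, 0.004]
force: [-13.1, 23.1, 5.4]
grip_width: 0.178
```

step_arm:
  plan: "0 0 0 0 5;0 0 0 0 5"

```text
time_s: 38.5
eef_pos: [384.4, 311.8, 58.1]
ee_rot: [0.001, -0.253, 0.967, 0.004]
force: [-12.6, 24.2, 4.8]
grip_width: 0.177
```

```bash
python3 - <<'E'
from h import *
go()
import math
r,a0=math.hypot(140,45),math.atan2(45,140)
for k in range(0,36):
    t=.05*k; print(k,round((-r*math.cos(a0+t)+140)/10,2),round((r*math.sin(a0+t)-45)/10,2),end=' | ')
E
```

```text
t 38.5 tcp [384.4 311.8  58.1] jaw 119.4 grip 0.177 F [-12.6  24.2   4.8] j6 -1.65
0 0.0 -0.0 | 1 0.24 0.69 | 2 0.52 1.38 | 3 0.83 2.04 | 4 1.17 2.69 | 5 1.55 3.32 | 6 1.96 3.94 | 7 2.39 4.53 | 8 2.86 5.1 | 9 3.35 5.64 | 10 3.87 6.16 | 11 4.42 6.65 | 12 4.99 7.12 | 13 5.58 7.55 | 14 6.19 7.96 | 15 6.82 8.34 | 16 7.47 8.68 | 17 8.14 8.99 | 18 8.82 9.26 | 19 9.52 9.51 | 20 10.22 9.71 | 21 10.94 9.88 | 22 11.66 10.02 | 23 12.39 10.12 | 24 13.12 10.18 | 25 13.86 10.2 | 26 14.59 10.19 | 27 15.32 10.15 | 28 16.05 10.06 | 29 16.78 9.94 | 30 17.5 9.78 | 31 18.21 9.59 | 32 18.91 9.36 | 33 19.59 9.1 | 34 20.27 8.8 | 35 20.92 8.47 |
```

step_arm:
  plan: "0 0.2 0 0 5;0 0.4 0 0 5;-0.24 0.4 -0.69 0 5;-0.52 0.4 -1.38 0 5;-0.83 0.4 -2.04 0 5;-1.17 0.4 -2.69 0 5;-1.55 0.4 -3.32 0 5;-1.96 0.4 -3.94 0 5;-2.39 0.4 -4.53 0 5;-2.86 0.4 -5.1 0 5"

```text
time_s: 39.5
eef_pos: [408.6, 325.9, 107.8]
ee_rot: [-0.0, -0.254, 0.967, 0.0]
force: [1.4, 4.9, -9.2]
grip_width: 0.172
```

```bash
python3 - <<'E'
from h import *
go()
p,d=snap('side');q,d=snap('top')
print(np.array_equal(p,p));cv2.imwrite('pics/c15.png',cv2.resize(p[180:380,230:430],(600,600))[...,::-1])
E
```

```text
t 39.5 tcp [408.6 325.9 107.8] jaw 119.4 grip 0.172 F [ 1.4  4.9 -9.2] j6 -1.64
True
```

step_arm:
  plan: "-0.49 0 -0.54 0 5;-1.01 0 -1.06 0 5;-1.56 0 -1.55 0 5;-2.13 0 -2.02 0 5;-2.72 0 -2.45 0 5;-3.33 0 -2.86 0 5;-3.96 0 -3.24 0 5;-4.61 0 -3.58 0 5;-5.28 0 -3.89 0 5;-5.96 0 -4.16 0 5"

```text
time_s: 40.6
eef_pos: [460.9, 355.2, 149.4]
ee_rot: [-0.0, -0.254, 0.967, -0.0]
force: [-3.5, 3.0, -5.6]
grip_width: 0.172
```

step_arm:
  plan: "-0.7 0 -0.25 0 5;-1.4 0 -0.45 0 5;-2.12 0 -0.62 0 5;-2.84 0 -0.76 0 5;-3.57 0 -0.86 0 5;-4.3 0 -0.92 0 5;-5.04 0 -0.94 0 5;-5.77 0 -0.93 0 5;-6.5 0 -0.89 0 5;-7.23 0 -0.8 0 5"

```text
time_s: 41.6
eef_pos: [524.5, 390.8, 157.7]
ee_rot: [0.001, -0.254, 0.967, 0.0]
force: [-4.0, 0.0, 1.3]
grip_width: 0.17
```

step_arm:
  plan: "-0.73 0 0.12 0 5;-1.45 0 0.28 0 5;-2.16 0 0.47 0 5;-2.86 0 0.7 0 5;-3.54 0 0.96 0 5;-3.54 0 0.96 0 5;-3.54 0 0.96 0 5"

```text
time_s: 42.3
eef_pos: [555.8, 408.4, 148.4]
ee_rot: [0.002, -0.254, 0.967, 0.0]
force: [-0.1, 1.4, 4.6]
grip_width: 0.172
```

```bash
python3 - <<'E'
from h import *
go()
s=readout.sense();e=s['eef_pos']
h=np.array([507.5,376.5]);u=np.array([.8712,.4909]);v=np.array([-.4909,.8712])
r=e[:2]-h;print('box',r@u,r@v,e[2]); print('joints',s['joints'])
p,d=snap('side');cv2.imwrite('pics/c16.png',cv2.resize(p[150:390,240:480],(600,600))[...,::-1])
E
```

```text
t 42.3 tcp [555.8 408.4 148.4] jaw 119.4 grip 0.172 F [-0.1  1.4  4.6] j6 -1.62
box 57.77818885111135 4.057180278105841 148.36113938863588
joints [ 4.64325322e-01  7.30459925e-01  1.00275173e+00 -2.18232538e-04
  1.40447478e+00 -1.61989247e+00]
```

View pics/c16.png

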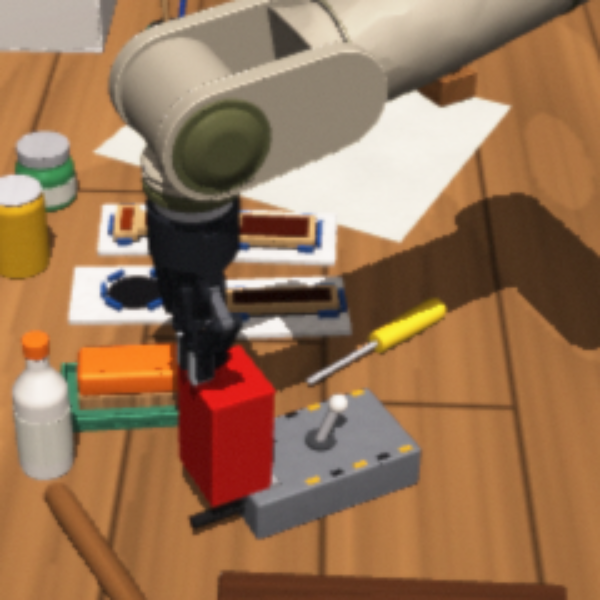

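```bash
python3 - <<'E'
from h import *
h=np.array([507.5,376.5]);u=np.array([.8712,.4909]);v=np.array([-.4909,.8712])
w=ray('side',375.2,310.8,83)[:2]-h; print('side',w@u,w@v)
p,d=snap('top')
hsv=cv2.cvtColor(p,cv2.COLOR_RGB2HSV);s=np.zeros(d.shape,bool)
a,b=proj('top',[*(h-82*u),83]); a,b=int(a),int(b); s[b-14:b+15,a-14:a+15]=1
m=s&(hsv[...,1]<30)&(hsv[...,2]>200)
n,l,st,ce=cv2.connectedComponentsWithStats(m.astype(np.uint8))
for i in range(1,n):
    w=ray('top',*ce[i],85)[:2]-h; print(st[i],ce[i].round(1),w@u,w@v)
print(a,b); go()
E
```

```text
side -84.46701422552894 5.441519236000578
[186 287   4   5  17] [187.4 288.9] -81.49027443208396 5.376600490722957
189 287
t 42.4 tcp [555.7 408.4 148.4] jaw 119.4 grip 0.169 F [-0.2  1.2  5.5] j6 -1.62
```

step_arm:
  plan: "0 0 0 0 45;0 0 0 0 45;0 0 0 0 45;0 0 -4 0 45;0 0 -6 0 45;5 0 -6 0 20;10 0 -6 0 0;15 0 -6 0 0;17.3 0 -3 0 0;17.3 0 2 0 0"

```text
time_s: 43.4
eef_pos: [403.4, 322.9, 129.8]
ee_rot: [0.004, -0.254, 0.967, 0.001]
force: [1.9, 1.0, -0.8]
grip_width: -0.006
```

step_arm:
  plan: "0 0 4 0 0;0 0 8.2 0 0;0 0 8.2 0 0;0 0 8.2 0 0;-2 0 8.2 0 0;-3.5 0 8.2 0 0;-4.7 0 8.2 0 0;-5.1 0 8.2 0 0;-5.1 0 8.2 0 0"

```text
time_s: 44.3
eef_pos: [446.2, 346.9, 47.9]
ee_rot: [-0.003, -0.254, 0.967, -0.001]
force: [-16.1, -10.2, 11.1]
grip_width: 0.004
```

```bash
cat > tg.py <<'E'
from h import *
go()
h=np.array([507.5,376.5]);u=np.array([.8712,.4909]);v=np.array([-.4909,.8712])
r=readout.sense()['eef_pos'][:2]-h;print('box tool',r@u,r@v)
p,d=snap('side')
hsv=cv2.cvtColor(p,cv2.COLOR_RGB2HSV);s=np.zeros(d.shape,bool)
a,b=map(int,proj('side',[*(h-65*u+4*v),87])); s[b-20:b+21,a-25:a+26]=1
m=s&(hsv[...,1]<30)&(hsv[...,2]>190)
n,l,st,ce=cv2.connectedComponentsWithStats(m.astype(np.uint8))
for i in range(1,n):
    w=ray('side',*ce[i],85)[:2]-h; print(st[i],ce[i].round(1),w@u,w@v)
red=((hsv[...,0]<8)|(hsv[...,0]>172))&(hsv[...,1]>150);C=cloud('side',d);red&=(C[...,1]>250)
print('guard top z',np.percentile(C[red][:,2],[50,99]))
E
python3 tg.py
```

```text
t 44.3 tcp [446.2 346.9  47.9] jaw 119.5 grip 0.004 F [-16.1 -10.2  11.1] j6 -1.63
box tool -67.95586908328127 4.356725713957242
[359 312   6   7  33] [361.4 315.1] -48.02782278544507 6.457282017000611
guard top z [125.12713773 185.74843799]
```

step_arm:
  plan: "3 0 0 0 0;8 0 -3 0 0;13 0 -7 0 0;18 0 -11 0 0;20 0 -11 0 0;20 0 -11 0 0"

```text
time_s: 44.95
eef_pos: [272.6, 249.3, 160.2]
ee_rot: [0.004, -0.254, 0.967, 0.001]
force: [1.2, 1.1, 0.9]
grip_width: 0.002
```

```bash
python3 tg.py
```

```text
t 45.0 tcp [272.6 249.3 160.2] jaw 119.5 grip 0.002 F [1.2 1.1 0.9] j6 -1.66
box tool -267.1371882222672 4.4868094127804445
[364 291  20  12  29] [373.  296.3] -104.360225802363 -40.457280658459524
[360 312   5   7  28] [361.9 315.1] -49.00709909442597 6.98477430799733
guard top z [124.63506826 191.37072573]
```

step_arm:
  plan: "2 -2 -2 0 20;4 -5 -2 0 40;4 -5 -2 0 40;4 -5 -2 0 40;4 -5 -2 0 40;4 -5 -2 0 40;4 -5 -2 0 40;4 -5 -2 0 40;4 -5 -2 0 40;4 -5 -2 0 40"

```text
time_s: 46.0
eef_pos: [263.6, 186.6, 175.4]
ee_rot: [-0.0, -0.254, 0.967, 0.0]
force: [0.4, -1.0, -0.8]
grip_width: 0.397
```

```bash
python3 tg.py
```

```text
t 46.0 tcp [263.6 186.6 175.4] jaw 119.4 grip 0.397 F [ 0.4 -1.  -0.8] j6 -1.84
box tool -305.7365781041737 -45.72268611346918
[364 291  20  11  28] [373.3 296.1] -105.40508551061555 -40.785788024805356
[363 314   2   4   6] [363.7 315.8] -51.4104334552722 11.09334651665471
guard top z [125.09816728 179.8177584 ]
```

Toggle is fully over; now wait for the guard to close.

step_arm:
  plan: "0 0 0 0 40;0 0 0 0 40;0 0 0 0 40;0 0 0 0 40;0 0 0 0 40;0 0 0 0 40;0 0 0 0 40;0 0 0 0 40;0 0 0 0 40;0 0 0 0 40"

```text
time_s: 47.05
eef_pos: [263.6, 186.5, 175.5]
ee_rot: [-0.0, -0.254, 0.967, -0.0]
force: [0.3, 0.5, -0.2]
grip_width: 0.4
```

step_arm:
  plan: "0 0 0 0 40;0 0 0 0 40;0 0 0 0 40;0 0 0 0 40;0 0 0 0 40;0 0 0 0 40;0 0 0 0 40;0 0 0 0 40;0 0 0 0 40;0 0 0 0 40"

```text
time_s: 48.05
eef_pos: [263.6, 186.5, 175.5]
ee_rot: [0.0, -0.254, 0.967, 0.0]
force: [0.6, 0.4, -0.6]
grip_width: 0.399
```

step_arm:
  plan: "0 0 0 0 40;0 0 0 0 40;0 0 0 0 40;0 0 0 0 40;0 0 0 0 40;0 0 0 0 40;0 0 0 0 40;0 0 0 0 40;0 0 0 0 40;0 0 0 0 40"

```text
time_s: 49.05
eef_pos: [263.6, 186.5, 175.5]
ee_rot: [0.0, -0.254, 0.967, 0.0]
force: [-0.4, -0.5, -0.4]
grip_width: 0.397
```

step_arm:
  plan: "0 0 0 0 40;0 0 0 0 40;0 0 0 0 40;0 0 0 0 40;0 0 0 0 40;0 0 0 0 40;0 0 0 0 40;0 0 0 0 40;0 0 0 0 40;0 0 0 0 40"

```text
time_s: 50.05
eef_pos: [263.6, 186.5, 175.5]
ee_rot: [0.0, -0.254, 0.967, -0.0]
force: [0.1, -0.2, -0.6]
grip_width: 0.4
```

step_arm:
  plan: "0 0 0 0 40;0 0 0 0 40;0 0 0 0 40;0 0 0 0 40;0 0 0 0 40;0 0 0 0 40;0 0 0 0 40;0 0 0 0 40;0 0 0 0 40;0 0 0 0 40"

```text
time_s: 51.05
eef_pos: [263.6, 186.5, 175.5]
ee_rot: [-0.0, -0.254, 0.967, -0.0]
force: [-0.7, 0.1, -0.1]
grip_width: 0.402
```

step_arm:
  plan: "0 0 0 0 40;0 0 0 0 40;0 0 0 0 40;0 0 0 0 40;0 0 0 0 40;0 0 0 0 40;0 0 0 0 40;0 0 0 0 40;0 0 0 0 40;0 0 0 0 40"

```text
time_s: 52.05
eef_pos: [263.6, 186.5, 175.5]
ee_rot: [0.0, -0.254, 0.967, 0.0]
force: [0.0, 0.7, -0.3]
grip_width: 0.402
```

step_arm:
  plan: "0 0 0 0 40;0 0 0 0 40;0 0 0 0 40;0 0 0 0 40;0 0 0 0 40;0 0 0 0 40;0 0 0 0 40;0 0 0 0 40;0 0 0 0 40;0 0 0 0 40"

```text
time_s: 53.05
eef_pos: [263.6, 186.5, 175.5]
ee_rot: [0.0, -0.254, 0.967, 0.0]
force: [-0.1, -0.3, 0.2]
grip_width: 0.404
```

step_arm:
  plan: "0 0 0 0 40;0 0 0 0 40;0 0 0 0 40;0 0 0 0 40;0 0 0 0 40;0 0 0 0 40;0 0 0 0 40;0 0 0 0 40;0 0 0 0 40;0 0 0 0 40"

```text
time_s: 54.05
eef_pos: [263.6, 186.5, 175.5]
ee_rot: [0.0, -0.254, 0.967, -0.0]
force: [0.5, 0.4, -0.3]
grip_width: 0.402
```

step_arm:
  plan: "0 0 0 0 40;0 0 0 0 40;0 0 0 0 40;0 0 0 0 40;0 0 0 0 40;0 0 0 0 40;0 0 0 0 40;0 0 0 0 40;0 0 0 0 40;0 0 0 0 40"

```text
time_s: 55.05
eef_pos: [263.6, 186.5, 175.5]
ee_rot: [-0.0, -0.254, 0.967, -0.0]
force: [0.6, -0.1, 0.7]
grip_width: 0.398
```

step_arm:
  plan: "0 0 0 0 40;0 0 0 0 40;0 0 0 0 40;0 0 0 0 40;0 0 0 0 40;0 0 0 0 40;0 0 0 0 40;0 0 0 0 40;0 0 0 0 40;0 0 0 0 40"

```text
time_s: 56.05
eef_pos: [263.6, 186.5, 175.5]
ee_rot: [-0.0, -0.254, 0.967, 0.0]
force: [0.5, -0.3, -0.1]
grip_width: 0.401
```

step_arm:
  plan: "0 0 0 0 40;0 0 0 0 40;0 0 0 0 40;0 0 0 0 40;0 0 0 0 40;0 0 0 0 40;0 0 0 0 40;0 0 0 0 40;0 0 0 0 40;0 0 0 0 40"

```text
time_s: 57.05
eef_pos: [263.6, 186.5, 175.5]
ee_rot: [-0.0, -0.254, 0.967, -0.0]
force: [-0.5, -0.2, 0.3]
grip_width: 0.399
```

step_arm:
  plan: "0 0 0 0 40;0 0 0 0 40;0 0 0 0 40;0 0 0 0 40;0 0 0 0 40;0 0 0 0 40;0 0 0 0 40;0 0 0 0 40;0 0 0 0 40;0 0 0 0 40"

```text
time_s: 58.05
eef_pos: [263.6, 186.5, 175.5]
ee_rot: [0.0, -0.254, 0.967, 0.0]
force: [-0.4, -0.1, -0.1]
grip_width: 0.401
```

```bash
cat > fin.py <<'E'
from h import *
p,d=snap('top');C=cloud('top',d);p0=np.load('t0.npz')['p']
hsv=cv2.cvtColor(p,cv2.COLOR_RGB2HSV);H,S=hsv[...,0],hsv[...,1]
s=np.zeros(d.shape,bool);s[228:330,145:235]=1
red=((H<8)|(H>172))&(S>150)&s
print('guard',red.sum(),'z',np.percentile(C[red][:,2],[50,98]).round(1),rect('top',red,107))
blk=(hsv[...,2]<50)&s&(C[...,2]>75); print('grip/black pixels',blk.sum(), np.median(C[blk],0).round() if blk.any() else '')
for n,b in(('wide',(335,230,370,290)),('bar',(283,232,312,295)),('tee',(335,175,375,232))): print(n,lacq(p,b))
m=((H>5)&(H<15)&(S>190)); m[:170]=0;m[245:]=0;m[:,:215]=0;m[:,262:]=0; print('block',rect('top',m,47),np.median(C[m][:,2]))
q=np.abs(p.astype(int)-p0).max(2)>40; n,l,st,_=cv2.connectedComponentsWithStats(cv2.morphologyEx(q.astype(np.uint8),cv2.MORPH_OPEN,np.ones((3,3))))
print('changed',[tuple(map(int,x)) for x in st[1:] if x[4]>30])
go()
E
python3 fin.py
```

```text
guard 1696 z [106.5 113.3] (451.6, 342.1, 131.2, 80.3, 29.4)
grip/black pixels 89 [388. 309.  97.]
wide [(array([504.9, -50.1]), np.float64(-0.6), array([39.9, 76.9]))]
bar [(array([492.8,  84.8]), np.float64(6.0), array([ 21.4, 105.4]))]
tee [(array([625.2, -42.5]), np.float64(18.8), array([ 26.6, 125.8])), (array([678.3, -57.6]), np.float64(-86.4), array([13.2, 43.3])), (array([626.9, -60.9]), np.float64(3.4), array([22.9, 59.9]))]
block (629.5, 234.1, 118.9, 50.0, 7.0) 46.35447678868776
changed [(341, 181, 25, 44, 823), (221, 182, 33, 51, 1364), (416, 195, 30, 49, 806), (464, 230, 32, 41, 907), (339, 232, 36, 52, 1485), (287, 238, 22, 50, 506), (397, 257, 32, 46, 833), (294, 328, 147, 122, 6415), (238, 355, 14, 7, 77), (172, 355, 196, 125, 11715), (226, 363, 16, 6, 57), (0, 401, 126, 79, 7004), (327, 451, 35, 23, 417), (426, 452, 51, 28, 792), (306, 473, 8, 7, 43)]
t 58.1 tcp [263.6 186.5 175.5] jaw 119.4 grip 0.4 F [-0.   0.2 -0.6] j6 -1.84
```

```bash
python3 - <<'E'
from h import *
p,d=snap('top');C=cloud('top',d);d2=np.load('t2.npz')['d'];C2=cloud('top',d2);p2=np.load('t2.npz')['p']
a=np.radians(3);R=np.array([[np.cos(a),np.sin(a)],[-np.sin(a),np.cos(a)]])
for X,n in((C,'now'),(C2,'before')):
    L=(X[...,:2]-(638,-58.5))@R.T
    for nm,x0,x1,h in(('stemlo',-48,-25,15),('mid',-20,10,15),('head',30,50,26),('+y',-48,45,15),('-y',-48,45,15)):
        m=(L[...,0]>x0)&(L[...,0]<x1)&(abs(L[...,1])<h)
        if nm=='+y': m&=L[...,1]>6
        if nm=='-y': m&=L[...,1]<-6
        print(n,nm,m.sum(),X[m][:,2].mean().round(1))
s=np.s_[172:232,330:380]
print('diff px vs before',(np.abs(p[s].astype(int)-p2[s]).max(2)>40).sum())
print(blues(p,(325,170,385,228)))
q,e=snap('side');D=cloud('side',e)
r=spotter.regions_of('side','tee')[0];Q=D[r['pixels']];print(r['conf'],np.percentile(Q[:,2],[5,50,95]),Q.mean(0))
E
```

```text
now stemlo 114 17.4
now mid 144 18.1
now head 169 17.9
now +y 134 17.6
now -y 139 17.7
before stemlo 112 18.1
before mid 150 18.4
before head 166 17.7
before +y 135 17.5
before -y 138 17.7
diff px vs before 128
[(np.int32(16), array([695.2, -52.7])), (np.int32(12), array([679.1, -91.2])), (np.int32(14), array([674.5, -20.7])), (np.int32(10), array([595.8, -85.7])), (np.int32(14), array([594.2, -36.6])), (np.int32(35), array([581.1, -60.3]))]
0.82 [ 6.574919   15.79971109 20.76595422] [639.45729238 -50.17632133  15.12742974]
```

```bash
python3 - <<'E'
from h import *
p,d=snap('top'); print('tee',lacq(p,(335,175,375,232))); print(lacq(p,(335,230,370,290)),lacq(p,(283,232,312,295)))
print(workorder.finish_job())
E
```

```text
tee [(array([678.3, -57.6]), np.float64(-86.3), array([13.2, 43.3])), (array([624.9, -42.6]), np.float64(18.9), array([ 26.6, 125.3])), (array([626.9, -60.9]), np.float64(3.3), array([22.9, 60. ]))]
[(array([505. , -50.1]), np.float64(-0.7), array([39.9, 77. ]))] [(array([492.8,  84.8]), np.float64(6.0), array([ 21.4, 105.3]))]
the job is handed in; nothing more can be done
None
```

The job is handed in. The sanding block is in its green tray, and the three plates on the bench (tee, bar and wide; no disc was there) are each in their own pocket. The toggle is over and the guard has dropped shut, about 58 s into the 210 s allowed.

**Plates:** All three lay flat in the last depth checks. The lacquer was at about 18 mm, which is the height expected when seated, and each plate is within about 1–3 mm of its pocket centre. I held them by their bare edges only.

**Switch:** The ball ended about 17 mm past its pivot towards the hinge, which is fully over. The shut guard matches its starting position in the picture.

**Things that did not go cleanly:**
- **First grasp of the block:** it closed too high and slipped off. The fingertips stand about 22 mm above where the reported tool point puts them. I found the true height by touching the bench, which peaked at about 28 N.
- **Guard grip:** my sideways aim was about 4 mm off, which gave about 27 N until I corrected it.
- **Tee plate:** in the final check it had shifted about 1.6 mm since seating, probably the announced knock. It was then about 2.8 mm in x and 2.3 mm in y from the pocket centre. That is at the edge of the 2.5 mm clearance and within the error of the measurement. It was still flat and not moving, so I left it.

I did not check each bystander individually. A comparison with the first picture showed changes only at the parts I moved and at the arm and its shadow.

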